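# Cull the warped carrier plate

### The arm

A 7-joint arm with a two-finger parallel gripper is mounted at the origin on the work surface; the furniture and walls round the work are solid. World frame = base frame: x ahead of the robot, y to its left, z up, the work surface at z = 0. Lengths are in mm, angles in rad, forces in N, time in s.
With the tool pointing down it reaches from about 400 to 875 mm from the base axis. Payload 4.4 kg.
Tool frame: the origin (TCP) lies at the very end of the fingers, on their centre line; the grasp point (between the pads) lies 19 mm behind it; z points along the fingers, y is the direction in which the jaws open and shut (so a half turn about z gives the same grasp; the last joint's range is limited). The gripper opens to 85 mm and grips with 20 to 120 N. Pads are 22 mm wide; open, the fingers measure 114 mm over their backs; the gripper's body (76 mm by 85 mm) begins 54 mm behind the grasp point. The pads swing forward as they close: fully open they stand 13 mm farther back than shut.
Start: joints at [-1.272, 0.628, 0.038, 1.517, -0.027, 0.996, -0.02], TCP at [231.873, 607.25, 231.313] pointing down, gripper open.
Joint ranges: [-3.06, 3.06], [-0.37, 2.12], [-1.25, 1.32], [0.18, 2.47], [-1.1, 4.24], [0.23, 1.98], [-2.94, 2.94]. Speed limits (rad/s): [2.57, 2.57, 3.14, 3.14, 3.14, 3.14, 3.14].

### API

Orientations are given as [roll, pitch, yaw] about the fixed x, y, z axes, in that order (R = Rz(yaw) Ry(pitch) Rx(roll)).
In Python, from cell import read_state, get_image, calibration, finish_job gives the robot as it stands. The module is installed in compiled form; this text tells all that it offers.
- The arm moves only by the tool apply_moves, never from a script. Its argument "increments" is a list of rows, each an object of numbers: "tx", "ty", "tz": the shift along the world's x, y, z in m; "rx", "ry", "rz": the turn, a rotation vector about the world's x, y, z in units of 5 degrees (1.0 is 5 degrees); "claw": the finger opening in m, from 0 to 0.0854. In form: [{"tx": .., "ty": .., "tz": .., "rx": .., "ry": .., "rz": .., "claw": ..}, ...]. A call has 1 to 12 rows; each row is the pose to reach, as a shift and turn from the pose commanded when the call began; what a row does not reach only later rows make up. A row lasts 1/10 s, in which the tool goes at most 50 mm and 8.59 degrees, less where a joint would pass 70% of its speed; a pose out of reach is approached as far as the arm can. A call with a gripper value outside its range is refused whole. The fingers move at their own pace and stop on an object; the grip force is fixed at half the most. Time passes only in rows, so rows that repeat a pose let the fingers close. It gives the time, the measured TCP pose, the force and the opening at its end, in the units of the state.
- read_state(): the state, without advancing time (a new reading comes with each control period).
- get_image(name): name is "scene" or "top" or "wrist"; returns the picture (420x560x3 uint8, red, green, blue); there is no depth.
- calibration(name): a dict with "camera_matrix" (3x3 intrinsics, pixels), "origin" and "attitude" of the camera in the world. Camera axes: x right, y up, looking along -z (the intrinsics and any distortion apply to the point x, -y, -z); pixel columns grow to the right and rows downward; lengths in mm; the calibration is good to about 2 mm. The wrist camera is an equidistant fisheye: a pixel r from the principal point sees the ray r / f radians off the axis. A picture is of the moment at which its call begins: read the wrist's pose just before it. calibration takes no time and is no camera call; for the wrist camera it gives the pose at the moment of the call.
- finish_job(): hands the job in, once; it reports no verdict.
The state is a dict: "clock": time; "qpos": joint angles; "qd": joint speeds; "tau": joint torques, N m; "eef_pos": TCP position; "tool_rot": TCP orientation; "force": force on the tool from outside, world axes, zero at the start; "torque": the same for the moment, N m; "width": finger opening in mm.
Only numpy, scipy, OpenCV 4.12 (cv2) and the standard library are available. Lean on these libraries where they do the work, as an engineer would, in place of code of your own. Each camera call takes 0.05 s, during which the arm holds its last target. There are 200 camera calls.

### The job

Check the printer's two carrier plates for warp: take them by their fins from the sloping rack, lay them side by side, feet down, on the thick dark checking slab and let go, then press down on their corners with the fingertips until you have found the one that rocks. Put the rocking plate flat in the shallow tray and leave the sound one lying on the slab. Do not slam the plates down, and do not knock over the beaker or the bottles.

Things in the scene. Friction and masses are not known exactly. Their poses are not given: they have to be found in the camera images.
- plate_1: One of two aluminium printer carrier plates that look alike, 100 x 84 x 6 mm, on four small black domed feet, with an upright lifting fin on top and shallow cross grooves; about 0.3 kg. One of the two (not told which) is slightly twisted and rocks on a flat surface. On the rack it lies tilted with the slope, feet hanging free, so it does not rock yet. Origin in the middle, level with the feet's lowest points.
- plate_1_mid (a point): Centre of the same plate, 22 mm above the lowest points of its feet; x along the 100 mm side, y along the 84 mm side, z out of the top face. Heights above the feet: plate underside 4 mm, top face 10 mm, fin top 44 mm. The fin stands in the middle, 56 mm long along x, 12 mm thick along y.
- plate_1_corner (a point): Point on its top face above the foot at its notched corner (notch 10 x 8 mm): 38 mm along x, 30 mm along y, 12 mm below the centre point. Only on the twisted plate, let go on a flat surface, this corner stands 4 mm high; it yields to about half a newton, the plate tipping about 5 degrees until this foot touches, and springs up again when freed. A sound plate does not move.
- plate_2: One of two aluminium printer carrier plates that look alike, 100 x 84 x 6 mm, on four small black domed feet, with an upright lifting fin on top and shallow cross grooves; about 0.3 kg. One of the two (not told which) is slightly twisted and rocks on a flat surface. On the rack it lies tilted with the slope, feet hanging free, so it does not rock yet. Origin in the middle, level with the feet's lowest points.
- plate_2_mid (a point): Centre of the same plate, 22 mm above the lowest points of its feet; x along the 100 mm side, y along the 84 mm side, z out of the top face. Heights above the feet: plate underside 4 mm, top face 10 mm, fin top 44 mm. The fin stands in the middle, 56 mm long along x, 12 mm thick along y.
- plate_2_corner (a point): Point on its top face above the foot at its notched corner (notch 10 x 8 mm): 38 mm along x, 30 mm along y, 12 mm below the centre point. Only on the twisted plate, let go on a flat surface, this corner stands 4 mm high; it yields to about half a newton, the plate tipping about 5 degrees until this foot touches, and springs up again when freed. A sound plate does not move.
- slab_top (a point): Centre of the flat top of the checking slab: dark stone, 150 mm along its x, 230 mm along its y, top 30 mm above the worktop, fixed. z up. Room for both plates side by side along y.
- tray_in (a point): Centre of the inner floor of the shallow grey open tray, fixed: inside 147 mm along x, 127 mm along y, walls 4 mm thick, rims 22 mm above the worktop, floor about 4 mm. z up.
- rack: White sloping rack, fixed, 220 mm wide along y, 135 mm deep along x, its board rising away from the robot at 23 degrees, two bays 115 mm apart. Each plate lies on two ribs against a low lip at the lower edge, fin running up the slope, and lifts off square to the slope. Origin on the worktop under its centre, x the level direction of rise.
- beaker: Glass beaker with brown contents, 70 mm across, 86 mm high. Stands among the work, must not be knocked over. Origin at the centre of its underside, z up.
- wash_bottle: White squeeze bottle with red spout, 87 x 80 mm, 210 mm high. Stands among the work, must not be knocked over. Origin at the centre of its underside, z up.
- dropper: Brown dropper bottle with black cap, 33 mm across, 94 mm high. Stands among the work, must not be knocked over. Origin at the centre of its underside, z up.
- slab: The checking slab itself (see slab_top); origin at the centre of its underside.
There are look-alikes about, which are no part of the job. Leave any purple look-alike of the plate_2 alone.

How it is judged (in metres and radians):
On the way, in this order (a step that is already met when the one before it is completed fails the run):
1. both plates lie on the slab, let go and at rest (z of plate_1_mid in the frame of slab_top between 0.015 and 0.029 m and x of plate_1_mid in the frame of slab_top between -0.045 and 0.045 m and y of plate_1_mid in the frame of slab_top between -0.095 and 0.095 m and angle between each of plate_1_mid, plate_2_mid's own z axis and vertical below 0.08 rad and z of plate_2_mid in the frame of slab_top between 0.015 and 0.029 m and x of plate_2_mid in the frame of slab_top between -0.045 and 0.045 m and y of plate_2_mid in the frame of slab_top between -0.095 and 0.095 m and contact force between the fingers and plate_1 below 0.1 N and linear speed of each of plate_1, plate_2 below 0.02 m/s and contact force between the fingers and plate_2 below 0.1 N), for 0.2 s.
2. the plate that rocks is rocked: its high corner is pressed down on the slab with the fingers ((((z of plate_1_mid in the frame of slab_top between 0.015 and 0.029 m and x of plate_1_mid in the frame of slab_top between -0.045 and 0.045 m and y of plate_1_mid in the frame of slab_top between -0.095 and 0.095 m and angle between plate_1_mid's own z axis and vertical below 0.1 rad) and contact force between the fingers and plate_1 above 0.4 N and z of plate_1_corner in the frame of slab_top below 0.0108 m and angle between plate_1_mid's own z axis and vertical above 0.025 rad) or ((z of plate_2_mid in the frame of slab_top between 0.015 and 0.029 m and x of plate_2_mid in the frame of slab_top between -0.045 and 0.045 m and y of plate_2_mid in the frame of slab_top between -0.095 and 0.095 m and angle between plate_2_mid's own z axis and vertical below 0.1 rad) and contact force between the fingers and plate_2 above 0.4 N and z of plate_2_corner in the frame of slab_top below 0.0108 m and angle between plate_2_mid's own z axis and vertical above 0.025 rad))), for 0.1 s.
At the end, for the whole second after the job is handed in: Rocking plate flat in the tray, feet on its floor (centre within 40 mm of the middle each way, tilt under 0.1 rad); sound plate on the slab (centre within 45 mm of the middle along its x, 95 mm along its y, flat to 0.02 rad, as only the sound plate lies); both let go and at rest ((((z of plate_1_mid in the frame of slab_top between 0.015 and 0.029 m and x of plate_1_mid in the frame of slab_top between -0.045 and 0.045 m and y of plate_1_mid in the frame of slab_top between -0.095 and 0.095 m and angle between plate_1_mid's own z axis and vertical below 0.02 rad) and (x of plate_2_mid in the frame of tray_in between -0.04 and 0.04 m and y of plate_2_mid in the frame of tray_in between -0.04 and 0.04 m and z of plate_2_mid in the frame of tray_in between 0.012 and 0.03 m and angle between plate_2_mid's own z axis and vertical below 0.1 rad)) or ((z of plate_2_mid in the frame of slab_top between 0.015 and 0.029 m and x of plate_2_mid in the frame of slab_top between -0.045 and 0.045 m and y of plate_2_mid in the frame of slab_top between -0.095 and 0.095 m and angle between plate_2_mid's own z axis and vertical below 0.02 rad) and (x of plate_1_mid in the frame of tray_in between -0.04 and 0.04 m and y of plate_1_mid in the frame of tray_in between -0.04 and 0.04 m and z of plate_1_mid in the frame of tray_in between 0.012 and 0.03 m and angle between plate_1_mid's own z axis and vertical below 0.1 rad))) and contact force between the fingers and plate_1 below 0.1 N and linear speed of each of plate_1, plate_2 below 0.02 m/s and contact force between the fingers and plate_2 below 0.1 N); the robot touches nothing.
It fails at once if a plate slammed on the slab (over 80 N) (contact force between any of plate_1, plate_2 and slab above 80 N).
It fails at once if beaker or a bottle knocked over (angle between any of beaker, wash_bottle, dropper's own z axis and vertical above 0.5 rad).
It also fails if it takes over 72 s, if anything falls off the work surface, if the arm or the gripper's body presses on something with over 40 N, if the wrist force passes 120 N, or if a joint passes its speed limit or range.

## Working session

There is one attempt and no reset: what is moved stays moved. The work goes in short steps, Python scripts to look and compute and a tool call to move; the robot and the scene stay as the last step left them, time stands still between calls to the robot, and variables do not carry over. Pictures are saved under pics/ and viewed, about 8 in all and at most 12, crops included, and the job is handed in when it is done.

Besides the shell and the picture viewer there is one more tool, called after "Call:" in YAML: its name, and indented under it one key for each argument. apply_moves: Moves the arm, as the interface text tells. Its arguments: {"type":"object","properties":{"increments":{"type":"array"}},"required":["increments"]}

```bash
mkdir -p pics; cat > h.py <<'E'
import numpy as np, cv2
from cell import read_state, get_image, calibration, finish_job
def snap(n,f):
    im=get_image(n); cv2.imwrite(f'pics/{f}.png',cv2.cvtColor(im,cv2.COLOR_RGB2BGR)); return im
E
python3 - <<'E'
from h import *
a=snap('scene','s0'); b=snap('top','t0')
cv2.imwrite('pics/st.png',cv2.cvtColor(np.hstack([a,b]),cv2.COLOR_RGB2BGR)[:, :])
for n in('scene','top','wrist'):
    print(n,calibration(n))
print(read_state())
E
```

```text
scene {'camera_matrix': array([[451.94745141,   0.        , 281.73346862],
       [  0.        , 451.94745141, 209.28474641],
       [  0.        ,   0.        ,   1.        ]]), 'origin': array([-348.66405754, -787.55045142, 1007.69071688]), 'attitude': array([ 0.9464387 ,  0.02355231, -0.7061247 ])}
top {'camera_matrix': array([[545.13409383,   0.        , 269.52585967],
       [  0.        , 545.13409383, 204.64797681],
       [  0.        ,   0.        ,   1.        ]]), 'origin': array([ 374.97657021,  196.20147128, 1663.45253042]), 'attitude': array([ 0.09689877,  0.0211689 , -1.57237131])}
wrist {'camera_matrix': array([[325.1922621 ,   0.        , 279.4678238 ],
       [  0.        , 325.1922621 , 205.57656223],
       [  0.        ,   0.        ,   1.        ]]), 'origin': array([159.12442893, 635.39815343, 374.44730957]), 'attitude': array([-0.31103723,  0.00158843,  1.20617789])}
{'clock': 0.1, 'qpos': array([-1.27183548,  0.62925901,  0.0384446 ,  1.51825602, -0.02701981,
        0.99633405, -0.01999705]), 'qd': array([ 0.00021959, -0.00350033,  0.00159535, -0.00205951, -0.00142698,
       -0.00065869,  0.00115065]), 'tau': array([ 3.54059492e-03, -5.64537477e+01,  1.23090751e+00, -1.93974835e+01,
        1.13973810e-02,  5.37321816e-03,  3.04736068e-05]), 'eef_pos': array([231.63569092, 606.71986866, 230.48140895]), 'tool_rot': array([-3.13985390e+00,  1.19708224e-06,  2.77682437e+00]), 'force': array([-0.92450464, -0.23078312,  0.35497833]), 'torque': array([ 0.06281455,  0.02588476, -0.02169472]), 'width': 85.12753753849084}
```

View pics/s0.png

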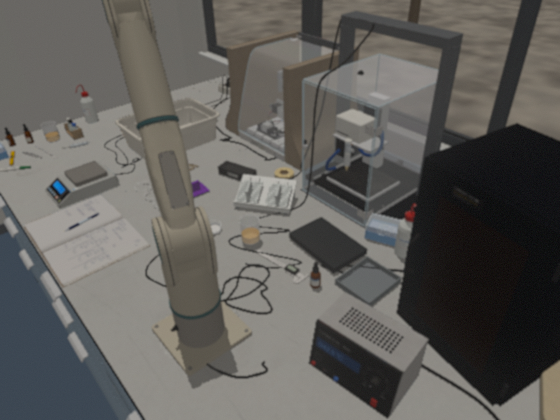

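View pics/t0.png

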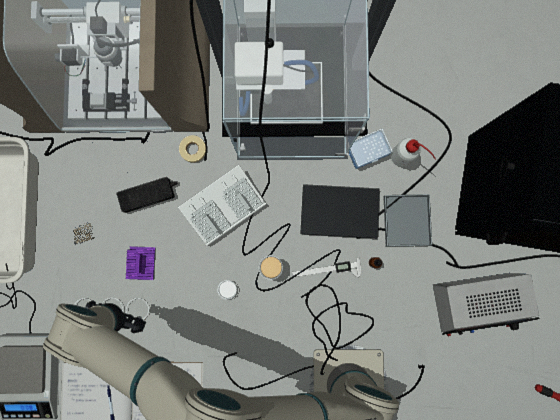

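The scene shows the rack with two silver plates at (265,193), slab at (327,244), tray at (367,281), beaker (250,233) and dropper (315,277). In the top view: rack (224,205), slab (340,212), tray (407,220), beaker (272,267), dropper (376,263), wash bottle (407,150). The purple look-alike is at (140,262) and not wanted; the two silver plates on the rack fit. Enlarging to confirm.

```bash
python3 - <<'E'
import cv2,numpy as np
t=cv2.imread('pics/t0.png');s=cv2.imread('pics/s0.png')
A=cv2.resize(t[155:255,170:280],None,fx=5.4,fy=5.4,interpolation=cv2.INTER_CUBIC)
cv2.imwrite('pics/c1.png',A)
B=cv2.resize(s[165:305,225:415],None,fx=4.2,fy=4.2,interpolation=cv2.INTER_CUBIC)
cv2.imwrite('pics/c2.png',B);print(A.shape,B.shape)
E
```

```text
(540, 594, 3) (588, 798, 3)
```

View pics/c1.png

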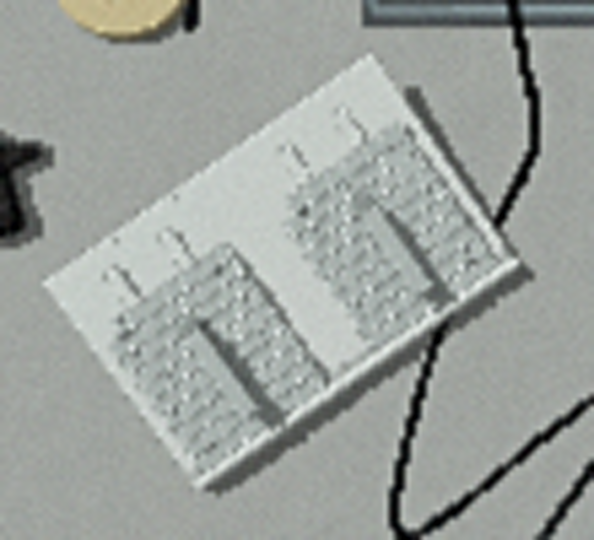

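View pics/c2.png

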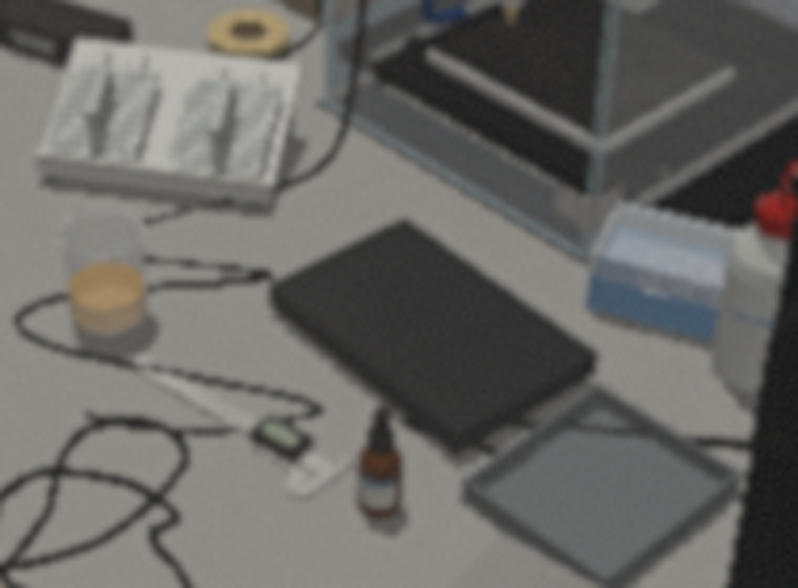

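```bash
cat >> h.py <<'E'
from scipy.spatial.transform import Rotation as Rt
def ray(n,uv,cal=None):
    c=cal or calibration(n); K=c['camera_matrix']; uv=np.atleast_2d(np.asarray(uv,float))
    x=(uv[:,0]-K[0,2])/K[0,0]; y=(uv[:,1]-K[1,2])/K[1,1]
    if n=='wrist':
        r=np.hypot(x,y); s=np.where(r>1e-9,np.sin(r)/np.maximum(r,1e-9),1); d=np.c_[x*s,-y*s,-np.cos(r)]
    else: d=np.c_[x,-y,-np.ones(len(x))]
    return c['origin'],Rt.from_euler('xyz',c['attitude']).apply(d)
def onz(n,uv,z,cal=None):
    o,d=ray(n,uv,cal); return o+d*((np.asarray(z)-o[2])/d[:,2])[:,None]
def tri(ra,rb):
    out=[]
    for a,b in zip(ra[1],rb[1]):
        A=np.c_[a,-b]; t=np.linalg.lstsq(A,rb[0]-ra[0],rcond=None)[0]
        p,q=ra[0]+a*t[0],rb[0]+b*t[1]; out.append(np.r_[(p+q)/2,np.linalg.norm(p-q)])
    return np.array(out)
def proj(n,P,cal=None):
    c=cal or calibration(n);K=c['camera_matrix'];v=Rt.from_euler('xyz',c['attitude']).inv().apply(np.atleast_2d(P)-c['origin'])
    x,y,z=v[:,0],-v[:,1],-v[:,2]
    if n=='wrist':
        r=np.hypot(x,y);th=np.arctan2(r,z);k=th/np.maximum(r,1e-9);return np.c_[K[0,2]+K[0,0]*x*k,K[1,2]+K[0,0]*y*k]
    return np.c_[K[0,2]+K[0,0]*x/z,K[1,2]+K[0,0]*y/z]
E
python3 - <<'E'
from h import *
np.set_printoptions(precision=1,suppress=True)
ct=lambda p:np.array(p)/5.4+[170,155]; cs=lambda p:np.array(p)/4.2+[225,165]
T=ct([(45,283),(372,55),(520,262),(203,487)]); S=cs([(75,40),(298,63),(275,190),(38,157)])
print('rack HL,HR,LR,LL\n',tri(ray('top',T),ray('scene',S)))
# slab corners in scene crop: far-left(405,220) right(595,355) near(458,445) left(272,290)
S=cs([(272,292),(405,221),(596,356),(458,440)])
Tt=np.array([(302,185),(302,235)]) 
print('slab scene z30\n',onz('scene',S,30))
print('slab top z30\n',onz('top',[(304,184),(380,187),(378,238),(301,235)],30))
print('tray top z22\n',onz('top',[(385,194),(429,196),(431,246),(386,246)],22))
print('tray scene z22\n',onz('scene',cs([(598,385),(740,478),(610,583),(465,490)]),22))
print('beaker,dropper',onz('top',[(272,267),(376,263),(407,148)],60))
F=ct([(203,320),(280,422),(370,198),(445,300)])
print('fins z75',onz('top',F,75))
E
```

```text
rack HL,HR,LR,LL
 [[520.4 500.1  70.4   5.8]
 [644.7 321.7  74.4   5.8]
 [538.5 239.8  24.7   1.8]
 [411.5 417.2  28.7   2.3]]
slab scene z30
 [[438.8 128.8  30. ]
 [586.9 124.9  30. ]
 [573.7 -99.9  30. ]
 [426.2 -94.3  30. ]]
slab top z30
 [[ 596.1  126.4   30. ]
 [ 586.  -101.9   30. ]
 [ 432.8  -92.7   30. ]
 [ 442.3  136.5   30. ]]
tray top z22
 [[ 565.6 -117.9   22. ]
 [ 559.  -249.8   22. ]
 [ 408.8 -251.2   22. ]
 [ 409.1 -117.5   22. ]]
tray scene z22
 [[ 556.5 -117.7   22. ]
 [ 555.8 -252.6   22. ]
 [ 408.2 -256.4   22. ]
 [ 398.7 -128.4   22. ]]
beaker,dropper [[ 347.8  223.    60. ]
 [ 359.   -80.1   60. ]
 [ 698.5 -178.7   60. ]]
fins z75 [[501.8 411.2  75. ]
 [446.4 368.9  75. ]
 [568.1 320.7  75. ]
 [512.3 279.7  75. ]]
```

Both silver plates in the rack's two bays are confirmed. Now I work out the pre-look pose, with the tool square to the slope above the rack.

```bash
cat >> h.py <<'E'
def toolR(jaw,z):  # jaw yaw deg, tool z
    z=np.array(z)/np.linalg.norm(z); y=np.array([np.cos(np.radians(jaw)),np.sin(np.radians(jaw)),0]); y-=z*(y@z); y/=np.linalg.norm(y)
    return Rt.from_matrix(np.c_[np.cross(y,z),y,z])
def plan(p,R):
    s=read_state(); d=(np.array(p)-s['eef_pos'])/1000
    rv=np.degrees((R*Rt.from_euler('xyz',s['tool_rot']).inv()).as_rotvec())/5
    print('t',d.round(4),'r',rv.round(3),'clk',s['clock'])
E
python3 - <<'E'
from h import *
yw=np.radians(36.9);s=np.radians(23)
n=np.array([-np.sin(s)*np.cos(yw),-np.sin(s)*np.sin(yw),np.cos(s)])
print(n)
plan(np.array([507,345,85])+110*n,toolR(126.9,-n))
E
```

```text
[-0.31246169 -0.23460287  0.92050485]
t [ 0.241  -0.2875 -0.0442] r [ 0.688 -4.749 11.403] clk 0.1
```

Call:
apply_moves:
  increments:
    - {"tx":0.03,"ty":-0.035,"tz":0.0,"rx":0.07,"ry":-0.5,"rz":1.2}
    - {"tx":0.06,"ty":-0.07,"tz":0.0,"rx":0.14,"ry":-1,"rz":2.4}
    - {"tx":0.09,"ty":-0.105,"tz":0.0,"rx":0.2,"ry":-1.4,"rz":3.5}
    - {"tx":0.12,"ty":-0.14,"tz":0.0,"rx":0.3,"ry":-2,"rz":4.8}
    - {"tx":0.15,"ty":-0.175,"tz":0.0,"rx":0.4,"ry":-2.6,"rz":6.2}
    - {"tx":0.18,"ty":-0.21,"tz":-0.01,"rx":0.46,"ry":-3.2,"rz":7.6}
    - {"tx":0.21,"ty":-0.25,"tz":-0.03,"rx":0.55,"ry":-3.8,"rz":9.1}
    - {"tx":0.241,"ty":-0.2875,"tz":-0.044,"rx":0.65,"ry":-4.4,"rz":10.5}
    - {"tx":0.241,"ty":-0.2875,"tz":-0.044,"rx":0.688,"ry":-4.749,"rz":11.403}
    - {"tx":0.241,"ty":-0.2875,"tz":-0.044,"rx":0.688,"ry":-4.749,"rz":11.403}
    - {"tx":0.241,"ty":-0.2875,"tz":-0.044,"rx":0.688,"ry":-4.749,"rz":11.403}

```text
$.increments[0]: bad value
```

```bash
python3 - <<'E'
from h import *
s=read_state();print(s['eef_pos'],s['tool_rot'],s['qpos'],s['width']);c=calibration('wrist');im=snap('wrist','w1')
np.save('w1.npy',c,allow_pickle=True)
b=cv2.imread('pics/w1.png');cv2.imwrite('pics/w1b.png',cv2.resize(b,(784,588),interpolation=cv2.INTER_CUBIC))
E
```

```text
[231.63569092 606.71986866 230.48140895] [-3.13985390e+00  1.19708224e-06  2.77682437e+00] [-1.27183548  0.62925901  0.0384446   1.51825602 -0.02701981  0.99633405
 -0.01999705] 85.12753753849084
```

View pics/w1b.png

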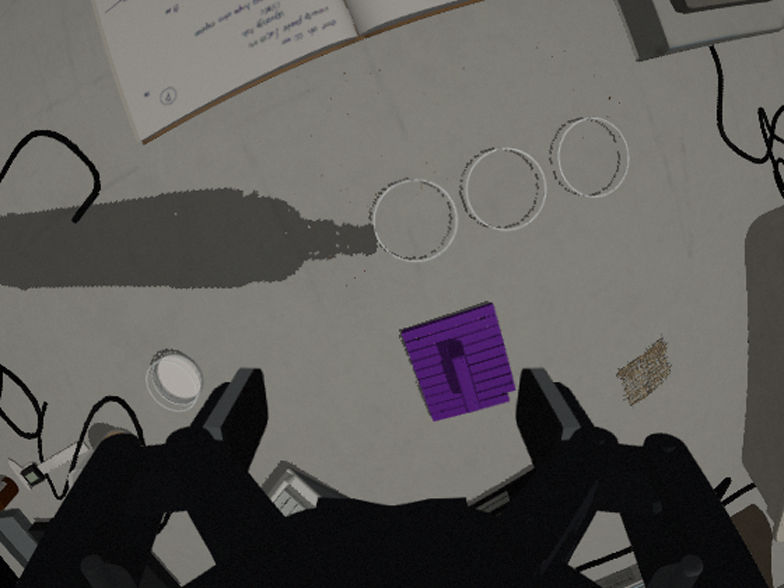

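The move was refused (each row evidently needs all seven values); the wrist picture shows only the purple look-alike from the start pose. Repeating with claw.

Call:
apply_moves:
  increments:
    - {"tx":0.03,"ty":-0.035,"tz":0.0,"rx":0.07,"ry":-0.5,"rz":1.2,"claw":0.06}
    - {"tx":0.06,"ty":-0.07,"tz":0.0,"rx":0.14,"ry":-1,"rz":2.4,"claw":0.06}
    - {"tx":0.09,"ty":-0.105,"tz":0.0,"rx":0.2,"ry":-1.4,"rz":3.5,"claw":0.06}
    - {"tx":0.12,"ty":-0.14,"tz":0.0,"rx":0.3,"ry":-2,"rz":4.8,"claw":0.06}
    - {"tx":0.15,"ty":-0.175,"tz":0.0,"rx":0.4,"ry":-2.6,"rz":6.2,"claw":0.06}
    - {"tx":0.18,"ty":-0.21,"tz":-0.01,"rx":0.46,"ry":-3.2,"rz":7.6,"claw":0.06}
    - {"tx":0.21,"ty":-0.25,"tz":-0.03,"rx":0.55,"ry":-3.8,"rz":9.1,"claw":0.06}
    - {"tx":0.241,"ty":-0.2875,"tz":-0.044,"rx":0.65,"ry":-4.4,"rz":10.5,"claw":0.06}
    - {"tx":0.241,"ty":-0.2875,"tz":-0.044,"rx":0.688,"ry":-4.749,"rz":11.403,"claw":0.06}
    - {"tx":0.241,"ty":-0.2875,"tz":-0.044,"rx":0.688,"ry":-4.749,"rz":11.403,"claw":0.06}
    - {"tx":0.241,"ty":-0.2875,"tz":-0.044,"rx":0.688,"ry":-4.749,"rz":11.403,"claw":0.06}

```text
clock: 1.25
eef_pos: [473.8, 315.9, 186.2]
tool_rot: [3.141, 0.398, -2.502]
force: [0.1, -0.6, -0.4]
width: 60.5
```

```bash
python3 - <<'E'
from h import *
s=read_state();print(s['eef_pos'],s['tool_rot'],s['qpos'],s['width']);c=calibration('wrist');im=snap('wrist','w2')
np.save('w2.npy',c,allow_pickle=True)
b=cv2.imread('pics/w2.png');cv2.imwrite('pics/w2b.png',cv2.resize(b,(784,588),interpolation=cv2.INTER_CUBIC))
E
```

```text
[473.75948385 315.94767265 186.15578809] [ 3.14073486  0.39849351 -2.50157358] [-0.34004195  0.47280838 -0.4085609   2.16351796  0.9723208   0.23428234
  0.620297  ] 60.4594781103853
```

View pics/w2b.png

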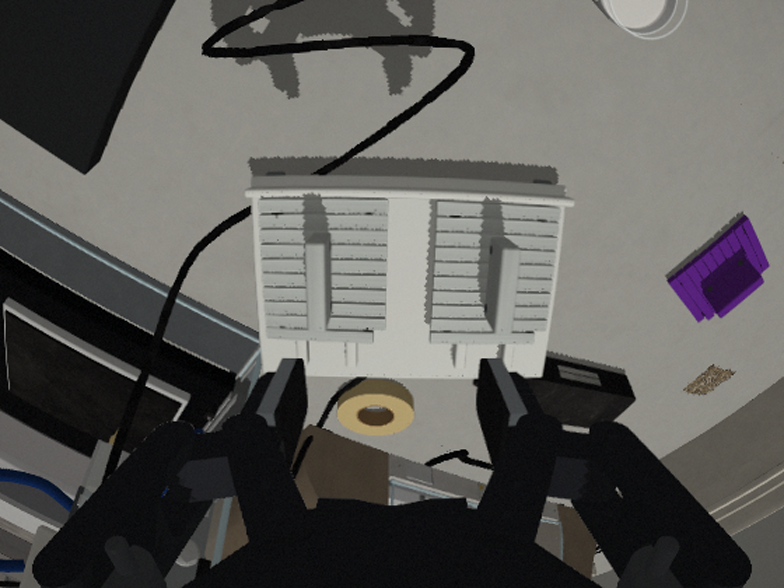

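Wrist view: the two silver plates in the rack (image-left plate spans (260,201)–(387,340), right one (433,200)–(560,342) in the 784-wide picture), fins up the slope, notch at the lower right of both (up-slope, +y). Fitting a pose.

```bash
cat > fit.py <<'E'
from h import *
from scipy.optimize import least_squares
np.set_printoptions(precision=2,suppress=True)
c=np.load('w2.npy',allow_pickle=True).item(); ct=calibration('top')
M=np.array([(-50,-42),(-50,42),(50,-42),(50,34),(-50,-42),(-50,42),(50,-42),(50,34)],float)
uv=np.array([(260,201),(387,199),(266,340),(373,341),(433,200),(561,205),(429,342),(534,342)])/1.4
tu=np.array([(118,330+5),(232,245),(205,475),(325,380),(300,190),(405,128)])/5.4+[170,155]
def RR(p): return Rt.from_euler('ZY',[p[3],-p[4]],degrees=True)
def pts(p,m,h,k): # k bay sign
    P=np.c_[m[:,0],m[:,1]+57.5*k,np.full(len(m),h)]; return RR(p).apply(P)+p[:3]
def wr(p,m,h,k): return proj('wrist',pts(p,m,h,k),c)
def res(p):
    a=np.r_[wr(p,M[:4],10,-1),wr(p,M[4:],10,1)]-uv
    return np.r_[a.ravel(),(p[4]-23)*2]
if __name__=='__main__':
    r=least_squares(res,[520,360,45,36.9,23]); p=r.x;print(p,np.abs(r.fun).round(1)); np.save('p.npy',p)
    im=cv2.imread('pics/w2.png');t=cv2.imread('pics/t0.png')
    im=cv2.resize(im,None,fx=3,fy=3,interpolation=cv2.INTER_CUBIC);t=cv2.resize(t,None,fx=4,fy=4,interpolation=cv2.INTER_CUBIC)
    F=np.array([(-28,-6),(28,-6),(28,6),(-28,6)],float);B=np.array([(-50,-42),(50,-42),(50,42),(-50,42)],float)
    for k in(-1,1):
        for m,h,col in((F,44,(0,0,255)),(F,10,(255,0,0)),(B,10,(0,200,0))):
            cv2.polylines(im,[np.int32(wr(p,m,h,k)*3+1)],1,col,1); cv2.polylines(t,[np.int32(proj('top',pts(p,m,h,k),ct)*4+1.5)],1,col,1)
        print(k,'mid',pts(p,np.zeros((1,2)),22,k))
    A=im[380:800,520:1240];T=t[620:1020,690:1120];T=T[20:380]
    T=cv2.resize(T,(430,360));out=np.zeros((420,720+430,3),np.uint8);out[:,:720]=A;out[:360,720:]=T
    cv2.imwrite('pics/ov.png',cv2.resize(out,(800,292),interpolation=cv2.INTER_AREA))
E
python3 fit.py
```

```text
[520.11 365.46  44.51  35.85  22.84] [1.2 1.1 0.2 0.3 1.3 0.1 0.5 1.1 1.6 0.4 1.6 0.2 0.3 0.7 0.8 0.2 0.3]
-1 mid [[546.86 313.85  64.79]]
1 mid [[479.52 407.07  64.79]]
```

View pics/ov.png

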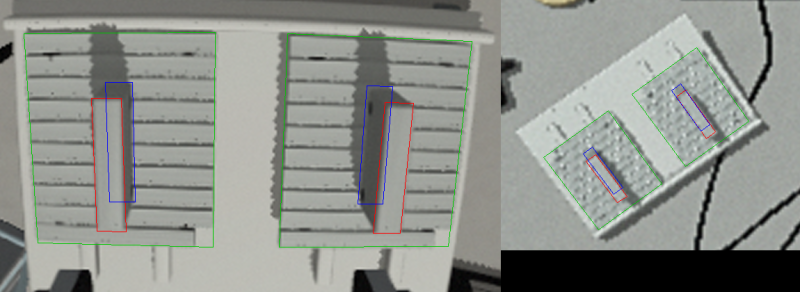

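The overlay fits well: fin tops (red) and plates (green) lie on the picture in both views. Going to the right-bay plate first.

```bash
cat >> h.py <<'E'
p=None
def bay(k,h):
    import fit; p=np.load('p.npy'); return fit.pts(p,np.zeros((1,2)),h,k)[0]
YW=36.2; _s,_y=np.radians([23,YW]); N=np.array([-np.sin(_s)*np.cos(_y),-np.sin(_s)*np.sin(_y),np.cos(_s)])
E
python3 - <<'E'
from h import *
print(N); plan(bay(-1,70),toolR(90+YW,-N)); print(bay(-1,16)-bay(-1,70))
E
```

```text
[-0.31530451 -0.23076802  0.92050485]
t [ 0.06 -0.01 -0.08] r [-0.01 -0.03 -0.1 ] clk 1.3
[ 16.99  12.28 -49.76]
```

Call:
apply_moves:
  increments:
    - {"tx":0.03,"ty":-0.008,"tz":-0.03,"rx":0,"ry":-0.03,"rz":-0.1,"claw":0.05}
    - {"tx":0.054,"ty":-0.0105,"tz":-0.065,"rx":0,"ry":-0.03,"rz":-0.1,"claw":0.05}
    - {"tx":0.0546,"ty":-0.0105,"tz":-0.07,"rx":0,"ry":-0.03,"rz":-0.1,"claw":0.05}
    - {"tx":0.0546,"ty":-0.0105,"tz":-0.07,"rx":0,"ry":-0.03,"rz":-0.1,"claw":0.05}
    - {"tx":0.0546,"ty":-0.0105,"tz":-0.07,"rx":0,"ry":-0.03,"rz":-0.1,"claw":0.05}

```text
clock: 1.8
eef_pos: [526.4, 310.8, 117.5]
tool_rot: [3.141, 0.403, -2.505]
force: [-0.5, 0.0, 0.5]
width: 49.7
```

```bash
python3 - <<'E'
from h import *
np.set_printoptions(precision=4,suppress=True)
print(read_state()['qpos']);plan(bay(-1,70),toolR(90+YW,-N));plan(bay(-1,16),toolR(90+YW,-N))
E
```

```text
[-0.2473  0.6579 -0.4621  2.1113  1.5351  0.2473  0.1605]
t [ 0.01 -0.01 -0.01] r [-0.02  0.01 -0.06] clk 1.8
t [ 0.02  0.   -0.06] r [-0.02  0.01 -0.06] clk 1.8
```

Call:
apply_moves:
  increments:
    - {"tx":0.0054,"ty":-0.0079,"tz":-0.0085,"rx":0,"ry":0,"rz":-0.06,"claw":0.05}
    - {"tx":0.0054,"ty":-0.0079,"tz":-0.0085,"rx":0,"ry":0,"rz":-0.06,"claw":0.05}
    - {"tx":0.011,"ty":-0.0039,"tz":-0.0247,"rx":0,"ry":0,"rz":-0.06,"claw":0.05}
    - {"tx":0.0166,"ty":0.0001,"tz":-0.041,"rx":0,"ry":0,"rz":-0.06,"claw":0.05}
    - {"tx":0.0205,"ty":0.003,"tz":-0.0525,"rx":0,"ry":0,"rz":-0.06,"claw":0.05}
    - {"tx":0.0224,"ty":0.0044,"tz":-0.0582,"rx":0,"ry":0,"rz":-0.06,"claw":0.05}
    - {"tx":0.0224,"ty":0.0044,"tz":-0.0582,"rx":0,"ry":0,"rz":-0.06,"claw":0.05}
    - {"tx":0.0224,"ty":0.0044,"tz":-0.0582,"rx":0,"ry":0,"rz":-0.06,"claw":0.05}

```text
clock: 2.6
eef_pos: [549.7, 314.1, 60.0]
tool_rot: [-3.141, 0.404, -2.51]
force: [-0.9, 0.2, 0.1]
width: 49.7
```

```bash
sed -i 's/^np.set_printoptions.*//' fit.py; python3 - <<'E'
from h import *
print(read_state()['qpos']);plan(bay(-1,16),toolR(90+YW,-N))
c=calibration('wrist');snap('wrist','w3');p=np.load('p.npy');import fit
# fin lateral check: project fin top
im=cv2.imread('pics/w3.png')
F=np.array([(-28,-6),(28,-6),(28,6),(-28,6)],float)
cv2.polylines(im,[np.int32(proj('wrist',fit.pts(p,F,44,-1),c))],1,(0,0,255),1)
cv2.imwrite('pics/w3o.png',cv2.resize(im[120:420,100:460],(720,600)))
E
```

```text
[-0.20052732  0.80280367 -0.52085512  2.07686805  1.84753559  0.32843393
 -0.09560106]
t [-0.0009  0.0011 -0.0007] r [-0.017  0.025  0.005] clk 2.6
```

View pics/w3o.png

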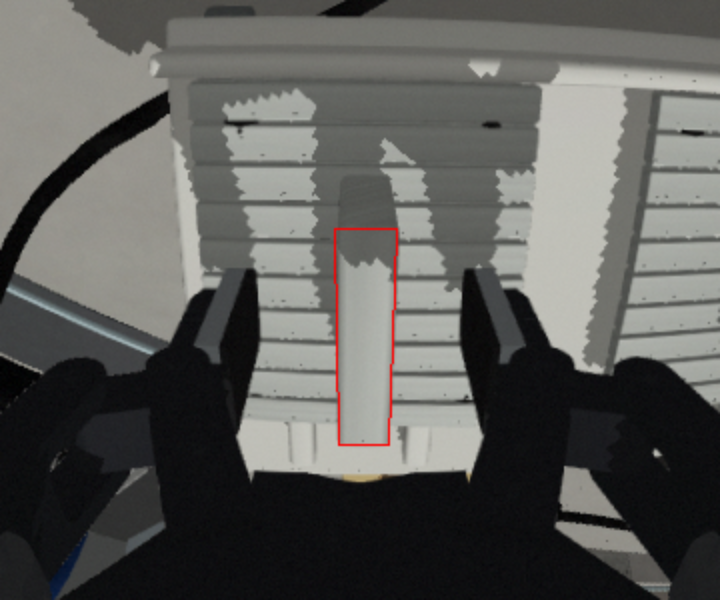

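The fin (centre (366,330)) stands centred between the open fingers. Closing, then lifting along the slope normal.

Call:
apply_moves:
  increments:
    - {"tx":0,"ty":0,"tz":0,"rx":0,"ry":0,"rz":0,"claw":0.004}
    - {"tx":0,"ty":0,"tz":0,"rx":0,"ry":0,"rz":0,"claw":0.004}
    - {"tx":0,"ty":0,"tz":0,"rx":0,"ry":0,"rz":0,"claw":0.004}
    - {"tx":0,"ty":0,"tz":0,"rx":0,"ry":0,"rz":0,"claw":0.004}
    - {"tx":0,"ty":0,"tz":0,"rx":0,"ry":0,"rz":0,"claw":0.004}
    - {"tx":0,"ty":0,"tz":0,"rx":0,"ry":0,"rz":0,"claw":0.004}

```text
clock: 3.25
eef_pos: [549.5, 314.0, 59.6]
tool_rot: [3.141, 0.404, -2.511]
force: [-3.2, -0.6, 6.0]
width: 11.0
```

Call:
apply_moves:
  increments:
    - {"tx":-0.0016,"ty":-0.0012,"tz":0.0046,"rx":0,"ry":0,"rz":0,"claw":0.004}
    - {"tx":-0.0047,"ty":-0.0035,"tz":0.0138,"rx":0,"ry":0,"rz":0,"claw":0.004}
    - {"tx":-0.0095,"ty":-0.0069,"tz":0.0276,"rx":0,"ry":0,"rz":0,"claw":0.004}
    - {"tx":-0.0158,"ty":-0.0115,"tz":0.046,"rx":0,"ry":0,"rz":0,"claw":0.004}
    - {"tx":-0.022,"ty":-0.0162,"tz":0.0644,"rx":0,"ry":0,"rz":0,"claw":0.004}
    - {"tx":-0.022,"ty":-0.0162,"tz":0.0644,"rx":0,"ry":0,"rz":0,"claw":0.004}

```text
clock: 3.85
eef_pos: [527.8, 296.8, 125.0]
tool_rot: [-3.14, 0.405, -2.511]
force: [1.2, 1.3, -3.0]
width: 11.2
```

```bash
python3 - <<'E'
from h import *
s=read_state();print(s['qpos'])
sy=-2.5; ax=np.array([np.cos(np.radians(sy)),np.sin(np.radians(sy))]);ay=np.array([-ax[1],ax[0]])
for y in(-52,52):
    t=np.array([510,16])+y*ay; print(t); plan(np.r_[t,30+16+70],toolR(90+sy,[0,0,-1]))
E
```

```text
[-0.18791917  0.64779272 -0.51352967  2.12229465  1.51398797  0.26975773
  0.19865793]
[507.73179186 -35.95050752]
t [-0.0201 -0.3328 -0.009 ] r [-1.355  4.529 -7.615] clk 3.85
[512.26820814  67.95050752]
t [-0.0156 -0.2289 -0.009 ] r [-1.355  4.529 -7.615] clk 3.85
```

Call:
apply_moves:
  increments:
    - {"tx":-0.002,"ty":-0.025,"tz":0.01,"rx":-0.1,"ry":0.4,"rz":-0.65,"claw":0.004}
    - {"tx":-0.004,"ty":-0.065,"tz":0.01,"rx":-0.25,"ry":0.9,"rz":-1.5,"claw":0.004}
    - {"tx":-0.006,"ty":-0.105,"tz":0.01,"rx":-0.45,"ry":1.5,"rz":-2.5,"claw":0.004}
    - {"tx":-0.009,"ty":-0.15,"tz":0.01,"rx":-0.65,"ry":2.15,"rz":-3.6,"claw":0.004}
    - {"tx":-0.012,"ty":-0.195,"tz":0.01,"rx":-0.85,"ry":2.8,"rz":-4.7,"claw":0.004}
    - {"tx":-0.015,"ty":-0.24,"tz":0.01,"rx":-1.05,"ry":3.5,"rz":-5.9,"claw":0.004}
    - {"tx":-0.018,"ty":-0.285,"tz":0.005,"rx":-1.2,"ry":4.1,"rz":-6.9,"claw":0.004}
    - {"tx":-0.02,"ty":-0.32,"tz":0,"rx":-1.355,"ry":4.529,"rz":-7.615,"claw":0.004}
    - {"tx":-0.02,"ty":-0.333,"tz":-0.009,"rx":-1.355,"ry":4.529,"rz":-7.615,"claw":0.004}
    - {"tx":-0.02,"ty":-0.333,"tz":-0.009,"rx":-1.355,"ry":4.529,"rz":-7.615,"claw":0.004}
    - {"tx":-0.02,"ty":-0.333,"tz":-0.009,"rx":-1.355,"ry":4.529,"rz":-7.615,"claw":0.004}

```text
clock: 4.95
eef_pos: [507.6, -34.3, 114.0]
tool_rot: [3.139, -0.002, 3.099]
force: [-0.4, 0.2, -2.8]
width: 11.2
```

```bash
python3 - <<'E'
from h import *
s=read_state();print(s['qpos'],s['width'])
t=np.array([507.7,-36]); plan(np.r_[t,46],toolR(87.5,[0,0,-1]))
im=snap('wrist','w4');c=calibration('wrist')
b=cv2.imread('pics/w4.png')
ax=np.array([np.cos(np.radians(-2.5)),np.sin(np.radians(-2.5))]);ay=np.array([-ax[1],ax[0]])
Q=np.array([np.r_[np.array([510,16])+i*75*ax+j*115*ay,30] for i,j in((-1,-1),(1,-1),(1,1),(-1,1))])
cv2.polylines(b,[np.int32(proj('wrist',Q,c)*1)],1,(0,0,255),1)
cv2.imwrite('pics/w4o.png',cv2.resize(b,(784,588)))
E
```

```text
[ 0.46903042  0.69870902 -0.69543567  2.00201313  0.69518285  0.69386074
  0.85824746] 11.153050383959972
t [ 0.0001 -0.0017 -0.068 ] r [-0.03  -0.021 -0.018] clk 4.95
```

View pics/w4o.png

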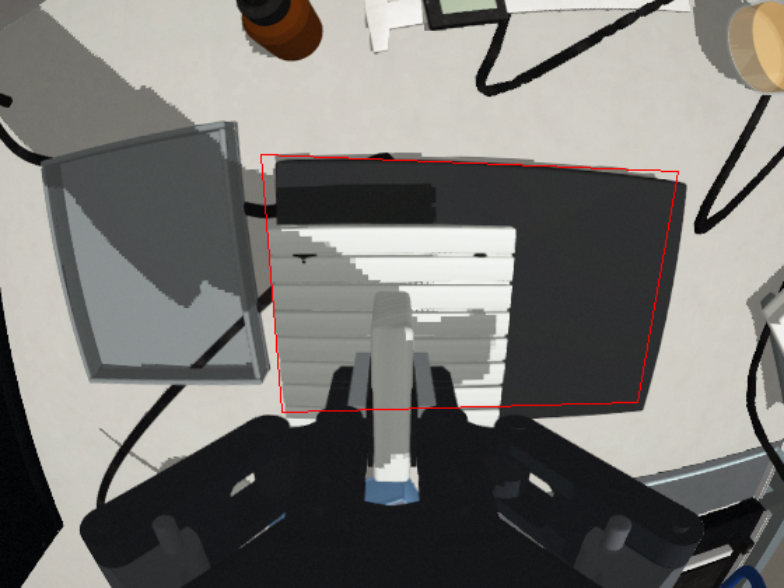

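The plate hangs level over the slab; the slab's true edges lie about 8 px (≈5 mm) right and slightly down of my outline, so its centre is about (513,20). Lowering with force watch.

Call:
apply_moves:
  increments:
    - {"tx":0.0035,"ty":0.002,"tz":-0.02,"rx":0,"ry":0,"rz":0,"claw":0.004}
    - {"tx":0.0035,"ty":0.002,"tz":-0.045,"rx":0,"ry":0,"rz":0,"claw":0.004}
    - {"tx":0.0035,"ty":0.002,"tz":-0.06,"rx":0,"ry":0,"rz":0,"claw":0.004}
    - {"tx":0.0035,"ty":0.002,"tz":-0.063,"rx":0,"ry":0,"rz":0,"claw":0.004}
    - {"tx":0.0035,"ty":0.002,"tz":-0.063,"rx":0,"ry":0,"rz":0,"claw":0.004}
    - {"tx":0.0035,"ty":0.002,"tz":-0.064,"rx":0,"ry":0,"rz":0,"claw":0.004}
    - {"tx":0.0035,"ty":0.002,"tz":-0.0645,"rx":0,"ry":0,"rz":0,"claw":0.004}
    - {"tx":0.0035,"ty":0.002,"tz":-0.065,"rx":0,"ry":0,"rz":0,"claw":0.004}
    - {"tx":0.0035,"ty":0.002,"tz":-0.0655,"rx":0,"ry":0,"rz":0,"claw":0.004}
    - {"tx":0.0035,"ty":0.002,"tz":-0.066,"rx":0,"ry":0,"rz":0,"claw":0.004}
    - {"tx":0.0035,"ty":0.002,"tz":-0.066,"rx":0,"ry":0,"rz":0,"claw":0.004}

```text
clock: 6.1
eef_pos: [511.3, -33.7, 48.5]
tool_rot: [3.14, -0.001, 3.098]
force: [0.2, -0.1, -4.4]
width: 10.8
```

Call:
apply_moves:
  increments:
    - {"tx":0,"ty":0,"tz":-0.0005,"rx":0,"ry":0,"rz":0,"claw":0.004}
    - {"tx":0,"ty":0,"tz":-0.001,"rx":0,"ry":0,"rz":0,"claw":0.004}
    - {"tx":0,"ty":0,"tz":-0.0015,"rx":0,"ry":0,"rz":0,"claw":0.004}
    - {"tx":0,"ty":0,"tz":-0.002,"rx":0,"ry":0,"rz":0,"claw":0.004}
    - {"tx":0,"ty":0,"tz":-0.002,"rx":0,"ry":0,"rz":0,"claw":0.004}

```text
clock: 6.6
eef_pos: [511.3, -33.5, 46.4]
tool_rot: [3.14, -0.002, 3.098]
force: [-0.3, -0.7, -3.8]
width: 10.7
```

Call:
apply_moves:
  increments:
    - {"tx":0,"ty":0,"tz":-0.0005,"rx":0,"ry":0,"rz":0,"claw":0.004}
    - {"tx":0,"ty":0,"tz":-0.001,"rx":0,"ry":0,"rz":0,"claw":0.004}
    - {"tx":0,"ty":0,"tz":-0.0015,"rx":0,"ry":0,"rz":0,"claw":0.004}
    - {"tx":0,"ty":0,"tz":-0.0015,"rx":0,"ry":0,"rz":0,"claw":0.004}

```text
clock: 7.0
eef_pos: [511.4, -33.5, 45.4]
tool_rot: [3.141, -0.001, 3.098]
force: [-1.0, 0.3, 2.9]
width: 10.9
```

Feet are on the slab (force changed by +6.7 N). Release and rise, watching the force.

Call:
apply_moves:
  increments:
    - {"tx":0,"ty":0,"tz":0,"rx":0,"ry":0,"rz":0,"claw":0.02}
    - {"tx":0,"ty":0,"tz":0,"rx":0,"ry":0,"rz":0,"claw":0.04}
    - {"tx":0,"ty":0,"tz":0,"rx":0,"ry":0,"rz":0,"claw":0.04}
    - {"tx":0,"ty":0,"tz":0,"rx":0,"ry":0,"rz":0,"claw":0.04}
    - {"tx":0,"ty":0,"tz":0.015,"rx":0,"ry":0,"rz":0,"claw":0.04}
    - {"tx":0,"ty":0,"tz":0.045,"rx":0,"ry":0,"rz":0,"claw":0.04}
    - {"tx":0,"ty":0,"tz":0.09,"rx":0,"ry":0,"rz":0,"claw":0.04}
    - {"tx":0,"ty":0,"tz":0.09,"rx":0,"ry":0,"rz":0,"claw":0.04}

```text
clock: 7.8
eef_pos: [514.7, -32.7, 139.5]
tool_rot: [3.139, 0.007, 3.098]
force: [1.7, 1.8, -0.1]
width: 40.1
```

```bash
python3 - <<'E'
from h import *
print(bay(1,100),bay(1,16));plan(bay(1,100),toolR(90+YW,-N)); print(bay(1,16)-bay(1,100))
c=calibration('wrist');np.save('w5.npy',c,allow_pickle=True);snap('wrist','w5')
E
```

```text
[454.97063938 389.33296203 136.67043498] [481.40544242 408.43072956  59.25934751]
t [-0.0597  0.422  -0.0028] r [ 1.311 -4.412  7.631] clk 7.8
[ 26.43480304  19.09776753 -77.41108747]
```

Call:
apply_moves:
  increments:
    - {"tx":-0.005,"ty":0.03,"tz":0.015,"rx":0.1,"ry":-0.4,"rz":0.7,"claw":0.04}
    - {"tx":-0.011,"ty":0.075,"tz":0.02,"rx":0.25,"ry":-0.85,"rz":1.5,"claw":0.04}
    - {"tx":-0.017,"ty":0.12,"tz":0.02,"rx":0.4,"ry":-1.35,"rz":2.3,"claw":0.04}
    - {"tx":-0.024,"ty":0.165,"tz":0.02,"rx":0.55,"ry":-1.85,"rz":3.2,"claw":0.04}
    - {"tx":-0.03,"ty":0.21,"tz":0.02,"rx":0.7,"ry":-2.35,"rz":4.1,"claw":0.04}
    - {"tx":-0.037,"ty":0.255,"tz":0.02,"rx":0.85,"ry":-2.9,"rz":5,"claw":0.04}
    - {"tx":-0.043,"ty":0.3,"tz":0.02,"rx":1.0,"ry":-3.4,"rz":5.9,"claw":0.04}
    - {"tx":-0.05,"ty":0.345,"tz":0.02,"rx":1.15,"ry":-3.9,"rz":6.8,"claw":0.04}
    - {"tx":-0.056,"ty":0.39,"tz":0.01,"rx":1.311,"ry":-4.412,"rz":7.631,"claw":0.04}
    - {"tx":-0.06,"ty":0.422,"tz":-0.003,"rx":1.311,"ry":-4.412,"rz":7.631,"claw":0.04}
    - {"tx":-0.06,"ty":0.422,"tz":-0.003,"rx":1.311,"ry":-4.412,"rz":7.631,"claw":0.04}
    - {"tx":-0.06,"ty":0.422,"tz":-0.003,"rx":1.311,"ry":-4.412,"rz":7.631,"claw":0.04}

```text
clock: 9.05
eef_pos: [450.2, 388.4, 130.6]
tool_rot: [-3.14, 0.39, -2.508]
force: [-0.8, -0.9, -0.1]
width: 40.0
```

```bash
python3 - <<'E'
from h import *
print(read_state()['qpos']);R=toolR(90+YW,-N);plan(bay(1,70),R);plan(bay(1,40),R);plan(bay(1,16),R)
E
```

```text
[-0.48332925  0.61513808 -0.45319671  2.13611487  1.45667276  0.32611818
  0.0079376 ]
t [ 0.0142  0.0077 -0.0216] r [ 0.089 -0.096 -0.015] clk 9.05
t [ 0.0236  0.0145 -0.0493] r [ 0.089 -0.096 -0.015] clk 9.05
t [ 0.0312  0.02   -0.0714] r [ 0.089 -0.096 -0.015] clk 9.05
```

Call:
apply_moves:
  increments:
    - {"tx":0.0142,"ty":0.0077,"tz":-0.0216,"rx":0.089,"ry":-0.096,"rz":-0.015,"claw":0.045}
    - {"tx":0.0142,"ty":0.0077,"tz":-0.0216,"rx":0.089,"ry":-0.096,"rz":-0.015,"claw":0.045}
    - {"tx":0.0142,"ty":0.0077,"tz":-0.0216,"rx":0.089,"ry":-0.096,"rz":-0.015,"claw":0.045}

```text
clock: 9.35
eef_pos: [465.8, 394.2, 109.9]
tool_rot: [-3.141, 0.402, -2.514]
force: [-1.0, 0.6, 1.0]
width: 45.0
```

```bash
python3 - <<'E'
from h import *
R=toolR(90+YW,-N);plan(bay(1,70),R);plan(bay(1,40),R);plan(bay(1,16),R)
E
```

```text
t [-0.0013  0.002  -0.0009] r [-0.002  0.007  0.044] clk 9.35
t [ 0.0081  0.0088 -0.0286] r [-0.002  0.007  0.044] clk 9.35
t [ 0.0157  0.0142 -0.0507] r [-0.002  0.007  0.044] clk 9.35
```

Call:
apply_moves:
  increments:
    - {"tx":-0.0013,"ty":0.002,"tz":-0.0009,"rx":0,"ry":0,"rz":0.04,"claw":0.045}
    - {"tx":0.0035,"ty":0.0054,"tz":-0.0145,"rx":0,"ry":0,"rz":0.04,"claw":0.045}
    - {"tx":0.0081,"ty":0.0088,"tz":-0.0286,"rx":0,"ry":0,"rz":0.04,"claw":0.045}
    - {"tx":0.0125,"ty":0.012,"tz":-0.0415,"rx":0,"ry":0,"rz":0.04,"claw":0.045}
    - {"tx":0.0157,"ty":0.0142,"tz":-0.0507,"rx":0,"ry":0,"rz":0.04,"claw":0.045}
    - {"tx":0.0157,"ty":0.0142,"tz":-0.0507,"rx":0,"ry":0,"rz":0.04,"claw":0.045}
    - {"tx":0.0157,"ty":0.0142,"tz":-0.0507,"rx":0,"ry":0,"rz":0.04,"claw":0.045}

```text
clock: 10.05
eef_pos: [481.1, 410.1, 60.3]
tool_rot: [3.141, 0.404, -2.508]
force: [-0.0, 0.5, 0.6]
width: 45.2
```

Call:
apply_moves:
  increments:
    - {"tx":0,"ty":0,"tz":0,"rx":0,"ry":0,"rz":0,"claw":0.004}
    - {"tx":0,"ty":0,"tz":0,"rx":0,"ry":0,"rz":0,"claw":0.004}
    - {"tx":0,"ty":0,"tz":0,"rx":0,"ry":0,"rz":0,"claw":0.004}
    - {"tx":0,"ty":0,"tz":0,"rx":0,"ry":0,"rz":0,"claw":0.004}
    - {"tx":0,"ty":0,"tz":0,"rx":0,"ry":0,"rz":0,"claw":0.004}
    - {"tx":0,"ty":0,"tz":0,"rx":0,"ry":0,"rz":0,"claw":0.004}

```text
clock: 10.65
eef_pos: [481.7, 410.0, 60.8]
tool_rot: [-3.141, 0.405, -2.509]
force: [-1.2, -2.2, 5.4]
width: 10.8
```

Call:
apply_moves:
  increments:
    - {"tx":-0.0016,"ty":-0.0012,"tz":0.0046,"rx":0,"ry":0,"rz":0,"claw":0.004}
    - {"tx":-0.0047,"ty":-0.0035,"tz":0.0138,"rx":0,"ry":0,"rz":0,"claw":0.004}
    - {"tx":-0.0095,"ty":-0.0069,"tz":0.0276,"rx":0,"ry":0,"rz":0,"claw":0.004}
    - {"tx":-0.0158,"ty":-0.0115,"tz":0.046,"rx":0,"ry":0,"rz":0,"claw":0.004}
    - {"tx":-0.022,"ty":-0.0162,"tz":0.0644,"rx":0,"ry":0,"rz":0,"claw":0.004}
    - {"tx":-0.022,"ty":-0.0162,"tz":0.0644,"rx":0,"ry":0,"rz":0,"claw":0.004}

```text
clock: 11.25
eef_pos: [458.7, 394.5, 126.2]
tool_rot: [3.141, 0.406, -2.508]
force: [-0.5, 0.7, -2.5]
width: 11.1
```

```bash
python3 - <<'E'
from h import *
s=read_state();print(s['qpos'],s['eef_pos'])
plan([515.5,73,116],toolR(87.5,[0,0,-1]))
E
```

```text
[-0.50407331  0.62733667 -0.41871669  2.12804565  1.53470559  0.30548374
 -0.06369923] [458.72600503 394.51737413 126.18646803]
t [ 0.0568 -0.3215 -0.0102] r [-1.391  4.539 -7.659] clk 11.25
```

Call:
apply_moves:
  increments:
    - {"tx":0.006,"ty":-0.025,"tz":0.015,"rx":-0.1,"ry":0.4,"rz":-0.65,"claw":0.004}
    - {"tx":0.013,"ty":-0.065,"tz":0.025,"rx":-0.25,"ry":0.9,"rz":-1.5,"claw":0.004}
    - {"tx":0.02,"ty":-0.105,"tz":0.025,"rx":-0.45,"ry":1.5,"rz":-2.5,"claw":0.004}
    - {"tx":0.028,"ty":-0.15,"tz":0.025,"rx":-0.65,"ry":2.15,"rz":-3.6,"claw":0.004}
    - {"tx":0.036,"ty":-0.195,"tz":0.025,"rx":-0.85,"ry":2.8,"rz":-4.7,"claw":0.004}
    - {"tx":0.044,"ty":-0.24,"tz":0.02,"rx":-1.05,"ry":3.5,"rz":-5.9,"claw":0.004}
    - {"tx":0.052,"ty":-0.285,"tz":0.01,"rx":-1.25,"ry":4.1,"rz":-6.9,"claw":0.004}
    - {"tx":0.0568,"ty":-0.315,"tz":0,"rx":-1.39,"ry":4.539,"rz":-7.66,"claw":0.004}
    - {"tx":0.0568,"ty":-0.3215,"tz":-0.01,"rx":-1.39,"ry":4.539,"rz":-7.66,"claw":0.004}
    - {"tx":0.0568,"ty":-0.3215,"tz":-0.01,"rx":-1.39,"ry":4.539,"rz":-7.66,"claw":0.004}
    - {"tx":0.0568,"ty":-0.3215,"tz":-0.01,"rx":-1.39,"ry":4.539,"rz":-7.66,"claw":0.004}

```text
clock: 12.35
eef_pos: [515.5, 74.0, 113.8]
tool_rot: [3.141, -0.003, 3.099]
force: [1.1, 1.0, -2.7]
width: 11.0
```

```bash
python3 - <<'E'
from h import *
s=read_state();print(s['width']); plan([515.5,73,48.5],toolR(87.5,[0,0,-1]))
im=snap('wrist','w6')
b=cv2.imread('pics/w6.png');cv2.imwrite('pics/w6o.png',cv2.resize(b,(784,588)))
E
```

```text
11.035999554813188
t [ 0.     -0.001  -0.0653] r [-0.006 -0.035 -0.015] clk 12.35
```

View pics/w6o.png

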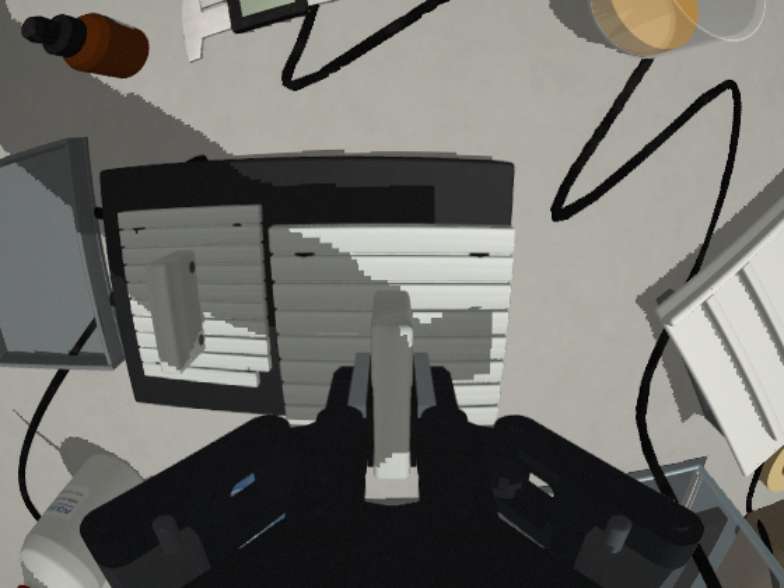

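The first plate lies on the slab (195,300) with its notch lower right; the second hangs above the free half. Lowering.

Call:
apply_moves:
  increments:
    - {"tx":0,"ty":-0.001,"tz":-0.02,"rx":0,"ry":0,"rz":0,"claw":0.004}
    - {"tx":0,"ty":-0.001,"tz":-0.045,"rx":0,"ry":0,"rz":0,"claw":0.004}
    - {"tx":0,"ty":-0.001,"tz":-0.06,"rx":0,"ry":0,"rz":0,"claw":0.004}
    - {"tx":0,"ty":-0.001,"tz":-0.064,"rx":0,"ry":0,"rz":0,"claw":0.004}
    - {"tx":0,"ty":-0.001,"tz":-0.0645,"rx":0,"ry":0,"rz":0,"claw":0.004}
    - {"tx":0,"ty":-0.001,"tz":-0.065,"rx":0,"ry":0,"rz":0,"claw":0.004}
    - {"tx":0,"ty":-0.001,"tz":-0.0655,"rx":0,"ry":0,"rz":0,"claw":0.004}
    - {"tx":0,"ty":-0.001,"tz":-0.066,"rx":0,"ry":0,"rz":0,"claw":0.004}
    - {"tx":0,"ty":-0.001,"tz":-0.0665,"rx":0,"ry":0,"rz":0,"claw":0.004}
    - {"tx":0,"ty":-0.001,"tz":-0.067,"rx":0,"ry":0,"rz":0,"claw":0.004}
    - {"tx":0,"ty":-0.001,"tz":-0.067,"rx":0,"ry":0,"rz":0,"claw":0.004}

```text
clock: 13.5
eef_pos: [516.1, 71.5, 47.1]
tool_rot: [-3.141, -0.002, 3.097]
force: [-0.7, -0.6, -2.4]
width: 11.0
```

Call:
apply_moves:
  increments:
    - {"tx":0,"ty":0,"tz":-0.0005,"rx":0,"ry":0,"rz":0,"claw":0.004}
    - {"tx":0,"ty":0,"tz":-0.001,"rx":0,"ry":0,"rz":0,"claw":0.004}
    - {"tx":0,"ty":0,"tz":-0.0013,"rx":0,"ry":0,"rz":0,"claw":0.004}
    - {"tx":0,"ty":0,"tz":-0.0013,"rx":0,"ry":0,"rz":0,"claw":0.004}

```text
clock: 13.9
eef_pos: [516.1, 71.7, 45.9]
tool_rot: [-3.141, -0.002, 3.097]
force: [-1.3, -0.2, -0.3]
width: 11.4
```

Call:
apply_moves:
  increments:
    - {"tx":0,"ty":0,"tz":-0.0004,"rx":0,"ry":0,"rz":0,"claw":0.004}
    - {"tx":0,"ty":0,"tz":-0.0006,"rx":0,"ry":0,"rz":0,"claw":0.004}
    - {"tx":0,"ty":0,"tz":-0.0006,"rx":0,"ry":0,"rz":0,"claw":0.004}

```text
clock: 14.2
eef_pos: [516.1, 71.7, 45.7]
tool_rot: [-3.141, -0.002, 3.097]
force: [-2.4, -0.3, 5.2]
width: 11.0
```

Contact. Release and rise, then a look at both plates.

Call:
apply_moves:
  increments:
    - {"tx":0,"ty":0,"tz":0,"rx":0,"ry":0,"rz":0,"claw":0.02}
    - {"tx":0,"ty":0,"tz":0,"rx":0,"ry":0,"rz":0,"claw":0.04}
    - {"tx":0,"ty":0,"tz":0,"rx":0,"ry":0,"rz":0,"claw":0.04}
    - {"tx":0,"ty":0,"tz":0,"rx":0,"ry":0,"rz":0,"claw":0.04}
    - {"tx":0,"ty":0,"tz":0.015,"rx":0,"ry":0,"rz":0,"claw":0.04}
    - {"tx":0,"ty":-0.01,"tz":0.055,"rx":0,"ry":0,"rz":0,"claw":0.04}
    - {"tx":-0.005,"ty":-0.03,"tz":0.1,"rx":0,"ry":0,"rz":0,"claw":0.02}
    - {"tx":-0.01,"ty":-0.053,"tz":0.14,"rx":0,"ry":0,"rz":0,"claw":0.0}
    - {"tx":-0.01,"ty":-0.053,"tz":0.14,"rx":0,"ry":0,"rz":0,"claw":0.0}
    - {"tx":-0.01,"ty":-0.053,"tz":0.14,"rx":0,"ry":0,"rz":0,"claw":0.0}
    - {"tx":-0.01,"ty":-0.053,"tz":0.14,"rx":0,"ry":0,"rz":0,"claw":0.0}

```text
clock: 15.3
eef_pos: [505.5, 19.0, 184.4]
tool_rot: [-3.141, -0.004, 3.098]
force: [0.2, 0.1, -0.1]
width: -0.1
```

```bash
python3 - <<'E'
from h import *
s=read_state();print(s['width'],s['eef_pos']);np.save('w7.npy',calibration('wrist'),allow_pickle=True)
im=snap('wrist','w7')
b=cv2.imread('pics/w7.png');cv2.imwrite('pics/w7o.png',cv2.resize(b[80:380,60:460],(800,600),interpolation=cv2.INTER_CUBIC))
E
```

```text
-0.11291575765854112 [505.47365728  19.01560245 184.44293129]
```

View pics/w7o.png

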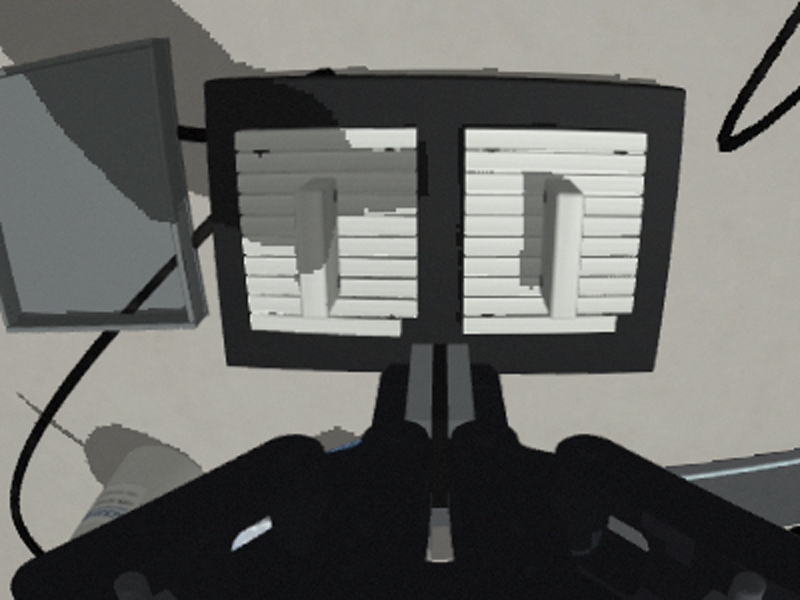

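Both plates lie on the slab: left (image) corners (235,129),(416,127),(251,334),(401,336); right (464,129),(646,132),(465,333),(616,331). Notches lower right on both. Estimating positions and slab frame.

```bash
python3 - <<'E'
from h import *
from scipy.optimize import least_squares
np.set_printoptions(precision=2,suppress=True)
c=np.load('w7.npy',allow_pickle=True).item();f=lambda a:np.array(a)/2+[60,80]
L=f([(235,129),(416,127),(251,334),(401,336)]);Rr=f([(464,129),(646,132),(465,333),(616,331)])
S=f([(205,82),(685,89),(653,372),(228,366)])
print('slab',q:=onz('wrist',S,30,c),q.mean(0))
T=f([(163,38),(205,320)]);print('tray rim right corners z22',onz('wrist',T,22,c))
M=np.array([(-50,-42),(-50,42),(50,-42),(50,34)],float)
for n,uv in(('L',L),('R',Rr)):
    def pt(p,m): return Rt.from_euler('ZXY',[p[2],p[3],p[4]],degrees=True).apply(np.c_[m[:,0],m[:,1],np.full(len(m),10)])+[p[0],p[1],30]
    r=least_squares(lambda p:(proj('wrist',pt(p,M),c)-uv).ravel(),[510,0,0,0,0]);print(n,r.x,np.abs(r.fun).max(),'corner',pt(r.x,np.array([(38,30.)])))
    r=least_squares(lambda p:(proj('wrist',pt(np.r_[p,0,0],M),c)-uv).ravel(),[510,0,0]);print(n,r.x,np.abs(r.fun).max(),'corner',P:=pt(np.r_[r.x,0,0],np.array([(38,30.),(41,33)])))
    plan(np.r_[P[1][:2],58],toolR(87.5,[0,0,-1]))
E
```

```text
slab [[434.08 -88.45  30.  ]
 [447.   139.57  30.  ]
 [596.35 131.15  30.  ]
 [582.67 -97.15  30.  ]] [515.02  21.28  30.  ]
tray rim right corners z22 [[ 409.78 -112.14   22.  ]
 [ 558.91 -108.89   22.  ]]
L [510.25 -32.93  -2.43   0.35  -3.14] 0.7749734458292892 corner [[548.88  -4.62  42.25]]
L [510.04 -32.93  -2.77] 1.3021245723832635 corner [[549.45  -4.8   40.  ]
 [552.59  -1.95  40.  ]]
t [ 0.05 -0.02 -0.13] r [ 0.   -0.05 -0.01] clk 15.35
R [514.49  73.21  -1.62   1.63   1.15] 0.4975561183662194 corner [[553.51 101.84  40.09]]
R [514.55  73.06  -1.89] 0.8432912314213183 corner [[553.52 101.79  40.  ]
 [556.61 104.69  40.  ]]
t [ 0.05  0.09 -0.13] r [ 0.   -0.05 -0.01] clk 15.35
```

The tilt fit suggests the −y plate's notched corner stands high. Pressing that corner.

Call:
apply_moves:
  increments:
    - {"tx":0.025,"ty":-0.012,"tz":-0.03,"rx":0,"ry":0,"rz":0,"claw":0}
    - {"tx":0.047,"ty":-0.0215,"tz":-0.07,"rx":0,"ry":0,"rz":0,"claw":0}
    - {"tx":0.047,"ty":-0.0215,"tz":-0.11,"rx":0,"ry":0,"rz":0,"claw":0}
    - {"tx":0.047,"ty":-0.0215,"tz":-0.13,"rx":0,"ry":0,"rz":0,"claw":0}
    - {"tx":0.047,"ty":-0.0215,"tz":-0.134,"rx":0,"ry":0,"rz":0,"claw":0}
    - {"tx":0.047,"ty":-0.0215,"tz":-0.136,"rx":0,"ry":0,"rz":0,"claw":0}
    - {"tx":0.047,"ty":-0.0215,"tz":-0.137,"rx":0,"ry":0,"rz":0,"claw":0}
    - {"tx":0.047,"ty":-0.0215,"tz":-0.138,"rx":0,"ry":0,"rz":0,"claw":0}
    - {"tx":0.047,"ty":-0.0215,"tz":-0.138,"rx":0,"ry":0,"rz":0,"claw":0}

```text
clock: 16.25
eef_pos: [553.7, -2.8, 48.1]
tool_rot: [-3.141, -0.001, 3.097]
force: [-0.5, 0.5, -0.7]
width: -0.2
```

Call:
apply_moves:
  increments:
    - {"tx":0,"ty":0,"tz":-0.0005,"rx":0,"ry":0,"rz":0,"claw":0}
    - {"tx":0,"ty":0,"tz":-0.001,"rx":0,"ry":0,"rz":0,"claw":0}
    - {"tx":0,"ty":0,"tz":-0.0015,"rx":0,"ry":0,"rz":0,"claw":0}
    - {"tx":0,"ty":0,"tz":-0.002,"rx":0,"ry":0,"rz":0,"claw":0}
    - {"tx":0,"ty":0,"tz":-0.002,"rx":0,"ry":0,"rz":0,"claw":0}
    - {"tx":0,"ty":0,"tz":-0.002,"rx":0,"ry":0,"rz":0,"claw":0}

```text
clock: 16.85
eef_pos: [553.0, -2.8, 45.2]
tool_rot: [-3.141, -0.002, 3.097]
force: [0.1, -0.6, 0.4]
width: 0.1
```

Call:
apply_moves:
  increments:
    - {"tx":0,"ty":0,"tz":-0.0005,"rx":0,"ry":0,"rz":0,"claw":0}
    - {"tx":0,"ty":0,"tz":-0.001,"rx":0,"ry":0,"rz":0,"claw":0}
    - {"tx":0,"ty":0,"tz":-0.0015,"rx":0,"ry":0,"rz":0,"claw":0}
    - {"tx":0,"ty":0,"tz":-0.002,"rx":0,"ry":0,"rz":0,"claw":0}
    - {"tx":0,"ty":0,"tz":-0.002,"rx":0,"ry":0,"rz":0,"claw":0}
    - {"tx":0,"ty":0,"tz":-0.002,"rx":0,"ry":0,"rz":0,"claw":0}

```text
clock: 17.45
eef_pos: [553.1, -2.8, 43.2]
tool_rot: [-3.141, -0.002, 3.097]
force: [0.3, -0.2, 0.2]
width: -0.1
```

Call:
apply_moves:
  increments:
    - {"tx":0,"ty":0,"tz":-0.0005,"rx":0,"ry":0,"rz":0,"claw":0}
    - {"tx":0,"ty":0,"tz":-0.001,"rx":0,"ry":0,"rz":0,"claw":0}
    - {"tx":0,"ty":0,"tz":-0.0015,"rx":0,"ry":0,"rz":0,"claw":0}
    - {"tx":0,"ty":0,"tz":-0.0015,"rx":0,"ry":0,"rz":0,"claw":0}
    - {"tx":0,"ty":0,"tz":-0.0015,"rx":0,"ry":0,"rz":0,"claw":0}

```text
clock: 17.95
eef_pos: [553.2, -2.7, 41.7]
tool_rot: [-3.141, -0.002, 3.097]
force: [0.7, 0.2, -0.4]
width: -0.2
```

Call:
apply_moves:
  increments:
    - {"tx":0,"ty":0,"tz":-0.0005,"rx":0,"ry":0,"rz":0,"claw":0}
    - {"tx":0,"ty":0,"tz":-0.001,"rx":0,"ry":0,"rz":0,"claw":0}
    - {"tx":0,"ty":0,"tz":-0.001,"rx":0,"ry":0,"rz":0,"claw":0}
    - {"tx":0,"ty":0,"tz":-0.001,"rx":0,"ry":0,"rz":0,"claw":0}

```text
clock: 18.35
eef_pos: [553.0, -2.9, 40.7]
tool_rot: [-3.141, -0.002, 3.097]
force: [0.9, 1.0, 0.8]
width: -0.0
```

Call:
apply_moves:
  increments:
    - {"tx":0,"ty":0,"tz":-0.0005,"rx":0,"ry":0,"rz":0,"claw":0}
    - {"tx":0,"ty":0,"tz":-0.0008,"rx":0,"ry":0,"rz":0,"claw":0}
    - {"tx":0,"ty":0,"tz":-0.0008,"rx":0,"ry":0,"rz":0,"claw":0}

```text
clock: 18.65
eef_pos: [553.1, -2.8, 39.9]
tool_rot: [-3.141, -0.002, 3.097]
force: [0.8, -0.2, 0.6]
width: -0.1
```

Call:
apply_moves:
  increments:
    - {"tx":0,"ty":0,"tz":-0.0005,"rx":0,"ry":0,"rz":0,"claw":0}
    - {"tx":0,"ty":0,"tz":-0.0008,"rx":0,"ry":0,"rz":0,"claw":0}
    - {"tx":0,"ty":0,"tz":-0.0008,"rx":0,"ry":0,"rz":0,"claw":0}

```text
clock: 18.95
eef_pos: [553.2, -2.7, 39.3]
tool_rot: [-3.141, -0.002, 3.097]
force: [-0.7, 0.9, 2.2]
width: 0.2
```

```bash
python3 - <<'E'
from h import *
a=cv2.cvtColor(snap('wrist','w8'),cv2.COLOR_RGB2BGR)
print(read_state()['force'],read_state()['eef_pos'])
E
```

```text
[-0.01656341  0.87277607  3.60780207] [553.24475423  -2.80937111  39.34287804]
```

Call:
apply_moves:
  increments:
    - {"tx":0,"ty":0,"tz":-0.0005,"rx":0,"ry":0,"rz":0,"claw":0}
    - {"tx":0,"ty":0,"tz":-0.0006,"rx":0,"ry":0,"rz":0,"claw":0}
    - {"tx":0,"ty":0,"tz":-0.0006,"rx":0,"ry":0,"rz":0,"claw":0}

```text
clock: 19.3
eef_pos: [553.3, -2.7, 39.0]
tool_rot: [-3.141, -0.002, 3.097]
force: [-0.0, 0.3, 6.5]
width: 0.1
```

```bash
python3 - <<'E'
from h import *
np.save('c9.npy',calibration('wrist'),allow_pickle=True)
F=[];I=[]
for i in range(8): I.append(get_image('wrist').astype(float)); F.append(read_state()['force'])
print(np.mean(F,0),np.std(F,0),read_state()['eef_pos'])
cv2.imwrite('pics/w9.png',cv2.cvtColor(np.mean(I,0).astype(np.uint8),cv2.COLOR_RGB2BGR))
E
```

```text
[-0.30906036  0.55298167  6.49850472] [0.38152267 0.4254861  0.64515111] [553.31965016  -2.73328627  39.0120382 ]
```

Call:
apply_moves:
  increments:
    - {"tx":0,"ty":0,"tz":0.0022,"rx":0,"ry":0,"rz":0,"claw":0}
    - {"tx":0,"ty":0,"tz":0.0022,"rx":0,"ry":0,"rz":0,"claw":0}
    - {"tx":0,"ty":0,"tz":0.0022,"rx":0,"ry":0,"rz":0,"claw":0}

```text
clock: 20.0
eef_pos: [553.0, -2.9, 40.5]
tool_rot: [-3.141, -0.003, 3.097]
force: [0.1, 0.5, 0.7]
width: -0.1
```

```bash
python3 - <<'E'
from h import *
F=[]
for i in range(16): im=get_image('wrist'); F.append(read_state()['force'])
print(np.mean(F,0),np.std(F,0),read_state()['eef_pos'])
E
```

```text
[0.45897101 0.25672212 0.50976592] [0.46400823 0.40869466 0.47822581] [553.01457913  -2.89940804  40.6853499 ]
```

Call:
apply_moves:
  increments:
    - {"tx":0,"ty":0,"tz":0.008,"rx":0,"ry":0,"rz":0,"claw":0}
    - {"tx":0,"ty":0,"tz":0.008,"rx":0,"ry":0,"rz":0,"claw":0}
    - {"tx":0,"ty":0,"tz":0.008,"rx":0,"ry":0,"rz":0,"claw":0}

```text
clock: 21.1
eef_pos: [553.2, -3.0, 49.1]
tool_rot: [-3.141, -0.002, 3.097]
force: [0.0, -0.5, 0.2]
width: -0.1
```

```bash
python3 - <<'E'
from h import *
np.save('c10.npy',calibration('wrist'),allow_pickle=True)
F=[];I=[]
for i in range(16): I.append(get_image('wrist').astype(float)); F.append(read_state()['force'])
print(np.mean(F,0),np.std(F,0),read_state()['eef_pos'])
cv2.imwrite('pics/w10.png',cv2.cvtColor(np.mean(I,0).astype(np.uint8),cv2.COLOR_RGB2BGR))
a,b=[cv2.imread(f'pics/w{i}.png',0) for i in(9,10)]
ca,cb=[np.load(f'c{i}.npy',allow_pickle=True).item() for i in(9,10)]
pa=cv2.goodFeaturesToTrack(a,400,0.01,5); pb,st,_=cv2.calcOpticalFlowPyrLK(a,b,pa,None,winSize=(15,15))
ok=st.ravel()==1; A,B=pa[ok,0],pb[ok,0]
T=tri(ray('wrist',A,ca),ray('wrist',B,cb))
# flow residual vs the static prediction at plane z=40 (plates) / 30 (slab)
P=onz('wrist',A,40,ca); r=B-proj('wrist',P,cb)
def reg(n,x0,x1,y0,y1):
    m=(P[:,0]>x0)&(P[:,0]<x1)&(P[:,1]>y0)&(P[:,1]<y1)
    print(n,m.sum(),np.median(r[m],0)); 
for n,yc in(('L',-33),('R',73)):
    for xs in((455,490),(490,535),(535,566)):
        for ys in((yc-44,yc-10),(yc-6,yc+10),(yc+8,yc+44)): reg(n+str(xs)+str(ys),*xs,*ys)
E
```

```text
[0.19456732 0.00413824 0.09826862] [0.43031924 0.45650619 0.52052065] [553.10402578  -2.8576812   48.72580193]
L(455, 490)(-77, -43) 18 [ 1.53713336 -0.86389019]
L(455, 490)(-39, -23) 5 [-3.27409    -2.41266902]
L(455, 490)(-25, 11) 8 [-1.49665618 -0.72197283]
L(490, 535)(-77, -43) 11 [-1.36675325 -1.15461368]
L(490, 535)(-39, -23) 8 [-2.34167679 -0.45539605]
L(490, 535)(-25, 11) 30 [-2.77145578  0.63080728]
L(535, 566)(-77, -43) 5 [-1.37045532 -0.43454773]
L(535, 566)(-39, -23) 1 [-3.24980715 -0.20763846]
L(535, 566)(-25, 11) 10 [-1.11122079  8.23741872]
R(455, 490)(29, 63) 14 [0.11976486 0.50489433]
R(455, 490)(67, 83) 3 [0.24602472 0.49189995]
R(455, 490)(81, 117) 11 [0.17878821 0.41135962]
R(490, 535)(29, 63) 22 [0.08740544 0.59408105]
R(490, 535)(67, 83) 3 [-0.09584662  0.74345036]
R(490, 535)(81, 117) 15 [0.15874154 0.44793965]
R(535, 566)(29, 63) 12 [-0.85050469  0.61493608]
R(535, 566)(67, 83) 6 [0.07681528 0.59791175]
R(535, 566)(81, 117) 9 [-0.04292049  0.6159397 ]
```

The −y plate rocks: between pressed (6.5 N, bottomed) and freed its features shifted 1–3 px, while the +y plate's stayed within ~0.6 px. The force half-way down was +0.5 N against +0.1 N free. Picking the −y plate by its fin.

Call:
apply_moves:
  increments:
    - {"tx":0,"ty":0,"tz":0.035,"rx":0,"ry":0,"rz":0,"claw":0.0}
    - {"tx":0,"ty":0,"tz":0.075,"rx":0,"ry":0,"rz":0,"claw":0.04}
    - {"tx":-0.03,"ty":-0.02,"tz":0.08,"rx":0,"ry":0,"rz":0,"claw":0.04}
    - {"tx":-0.043,"ty":-0.03,"tz":0.08,"rx":0,"ry":0,"rz":0,"claw":0.04}
    - {"tx":-0.043,"ty":-0.03,"tz":0.08,"rx":0,"ry":0,"rz":0,"claw":0.04}
    - {"tx":-0.043,"ty":-0.03,"tz":0.08,"rx":0,"ry":0,"rz":0,"claw":0.04}

```text
clock: 22.5
eef_pos: [510.7, -32.7, 128.9]
tool_rot: [-3.142, -0.001, 3.097]
force: [0.5, -0.2, -0.1]
width: 40.5
```

```bash
python3 - <<'E'
from h import *
s=read_state();print(s['width'],s['eef_pos'])
plan([510.2,-33,46.5],toolR(87.4,[0,0,-1]))
c=calibration('wrist');snap('wrist','w11');im=cv2.imread('pics/w11.png');im=cv2.resize(im,(784,588))
F=Rt.from_euler('Z',-2.6,degrees=True).apply(np.array([(-28,-6,74),(28,-6,74),(28,6,74),(-28,6,74)],float))+[510.2,-33,0]
cv2.polylines(im,[np.int32(proj('wrist',F,c)*1.4)],1,(0,0,255),1)
w,h=147/2,127/2
T=Rt.from_euler('Z',-1.5,degrees=True).apply(np.array([(-w,-h,22),(w,-h,22),(w,h,22),(-w,h,22)],float))+[485,-182,0]
cv2.polylines(im,[np.int32(proj('wrist',T,c)*1.4)],1,(0,255,0),1)
cv2.imwrite('pics/w11o.png',im)
E
```

```text
40.46743203053025 [510.70194235 -32.74951097 128.9238349 ]
t [-0.0005 -0.0003 -0.0824] r [ 0.    -0.014 -0.007] clk 22.5
```

View pics/w11o.png

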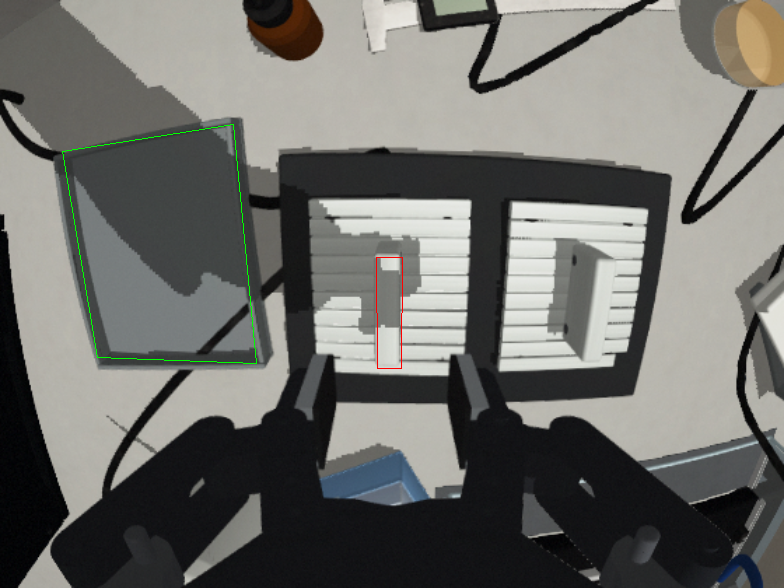

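The fin outline (390,312) and the tray's inner rim (about (165,250)) match my estimates. Descending and gripping.

Call:
apply_moves:
  increments:
    - {"tx":-0.0005,"ty":-0.0003,"tz":-0.035,"rx":0,"ry":0,"rz":0,"claw":0.04}
    - {"tx":-0.0005,"ty":-0.0003,"tz":-0.065,"rx":0,"ry":0,"rz":0,"claw":0.04}
    - {"tx":-0.0005,"ty":-0.0003,"tz":-0.08,"rx":0,"ry":0,"rz":0,"claw":0.04}
    - {"tx":-0.0005,"ty":-0.0003,"tz":-0.0824,"rx":0,"ry":0,"rz":0,"claw":0.04}
    - {"tx":-0.0005,"ty":-0.0003,"tz":-0.0824,"rx":0,"ry":0,"rz":0,"claw":0.004}
    - {"tx":-0.0005,"ty":-0.0003,"tz":-0.0824,"rx":0,"ry":0,"rz":0,"claw":0.004}
    - {"tx":-0.0005,"ty":-0.0003,"tz":-0.0824,"rx":0,"ry":0,"rz":0,"claw":0.004}
    - {"tx":-0.0005,"ty":-0.0003,"tz":-0.0824,"rx":0,"ry":0,"rz":0,"claw":0.004}
    - {"tx":-0.0005,"ty":-0.0003,"tz":-0.0824,"rx":0,"ry":0,"rz":0,"claw":0.004}
    - {"tx":-0.0005,"ty":-0.0003,"tz":-0.0824,"rx":0,"ry":0,"rz":0,"claw":0.004}

```text
clock: 23.55
eef_pos: [510.8, -32.6, 47.0]
tool_rot: [3.141, 0.0, 3.097]
force: [1.4, 0.9, 4.1]
width: 10.7
```

Call:
apply_moves:
  increments:
    - {"tx":0,"ty":0,"tz":0.005,"rx":0,"ry":0,"rz":0,"claw":0.004}
    - {"tx":0,"ty":0,"tz":0.02,"rx":0,"ry":0,"rz":0,"claw":0.004}
    - {"tx":0,"ty":0,"tz":0.045,"rx":0,"ry":0,"rz":0,"claw":0.004}
    - {"tx":-0.005,"ty":-0.03,"tz":0.055,"rx":0,"ry":0,"rz":0,"claw":0.004}
    - {"tx":-0.012,"ty":-0.07,"tz":0.055,"rx":0,"ry":0,"rz":0.1,"claw":0.004}
    - {"tx":-0.02,"ty":-0.115,"tz":0.055,"rx":0,"ry":0,"rz":0.2,"claw":0.004}
    - {"tx":-0.025,"ty":-0.149,"tz":0.055,"rx":0,"ry":0,"rz":0.2,"claw":0.004}
    - {"tx":-0.025,"ty":-0.149,"tz":0.03,"rx":0,"ry":0,"rz":0.2,"claw":0.004}
    - {"tx":-0.025,"ty":-0.149,"tz":0.03,"rx":0,"ry":0,"rz":0.2,"claw":0.004}
    - {"tx":-0.025,"ty":-0.149,"tz":0.03,"rx":0,"ry":0,"rz":0.2,"claw":0.004}

```text
clock: 24.55
eef_pos: [483.5, -181.2, 76.1]
tool_rot: [3.141, -0.005, 3.116]
force: [0.4, 0.5, -3.6]
width: 10.8
```

Call:
apply_moves:
  increments:
    - {"tx":0.001,"ty":-0.001,"tz":-0.02,"rx":0,"ry":0,"rz":0,"claw":0.004}
    - {"tx":0.001,"ty":-0.001,"tz":-0.04,"rx":0,"ry":0,"rz":0,"claw":0.004}
    - {"tx":0.001,"ty":-0.001,"tz":-0.048,"rx":0,"ry":0,"rz":0,"claw":0.004}
    - {"tx":0.001,"ty":-0.001,"tz":-0.05,"rx":0,"ry":0,"rz":0,"claw":0.004}
    - {"tx":0.001,"ty":-0.001,"tz":-0.051,"rx":0,"ry":0,"rz":0,"claw":0.004}
    - {"tx":0.001,"ty":-0.001,"tz":-0.052,"rx":0,"ry":0,"rz":0,"claw":0.004}
    - {"tx":0.001,"ty":-0.001,"tz":-0.053,"rx":0,"ry":0,"rz":0,"claw":0.004}
    - {"tx":0.001,"ty":-0.001,"tz":-0.0535,"rx":0,"ry":0,"rz":0,"claw":0.004}
    - {"tx":0.001,"ty":-0.001,"tz":-0.0535,"rx":0,"ry":0,"rz":0,"claw":0.004}

```text
clock: 25.45
eef_pos: [485.6, -183.3, 23.0]
tool_rot: [-3.141, -0.002, 3.115]
force: [-0.9, -0.0, -3.2]
width: 10.7
```

Call:
apply_moves:
  increments:
    - {"tx":0,"ty":0,"tz":-0.0005,"rx":0,"ry":0,"rz":0,"claw":0.004}
    - {"tx":0,"ty":0,"tz":-0.001,"rx":0,"ry":0,"rz":0,"claw":0.004}
    - {"tx":0,"ty":0,"tz":-0.001,"rx":0,"ry":0,"rz":0,"claw":0.004}

```text
clock: 25.75
eef_pos: [485.5, -183.2, 21.8]
tool_rot: [-3.141, -0.002, 3.115]
force: [0.3, -0.6, -3.1]
width: 11.1
```

Call:
apply_moves:
  increments:
    - {"tx":0,"ty":0,"tz":-0.0005,"rx":0,"ry":0,"rz":0,"claw":0.004}
    - {"tx":0,"ty":0,"tz":-0.001,"rx":0,"ry":0,"rz":0,"claw":0.004}
    - {"tx":0,"ty":0,"tz":-0.0013,"rx":0,"ry":0,"rz":0,"claw":0.004}
    - {"tx":0,"ty":0,"tz":-0.0013,"rx":0,"ry":0,"rz":0,"claw":0.004}

```text
clock: 26.15
eef_pos: [485.7, -183.2, 21.1]
tool_rot: [-3.14, -0.002, 3.115]
force: [-0.9, -0.3, 5.4]
width: 11.1
```

Call:
apply_moves:
  increments:
    - {"tx":0,"ty":0,"tz":-0.0005,"rx":0,"ry":0,"rz":0,"claw":0.004}
    - {"tx":0,"ty":0,"tz":-0.0007,"rx":0,"ry":0,"rz":0,"claw":0.004}
    - {"tx":0,"ty":0,"tz":-0.0007,"rx":0,"ry":0,"rz":0,"claw":0.004}

```text
clock: 26.45
eef_pos: [485.8, -183.2, 21.0]
tool_rot: [-3.14, -0.002, 3.115]
force: [-1.8, -0.2, 10.7]
width: 11.0
```

Contact with the tray floor. Release and rise clear.

Call:
apply_moves:
  increments:
    - {"tx":0,"ty":0,"tz":0.0005,"rx":0,"ry":0,"rz":0,"claw":0.02}
    - {"tx":0,"ty":0,"tz":0.0005,"rx":0,"ry":0,"rz":0,"claw":0.04}
    - {"tx":0,"ty":0,"tz":0.0005,"rx":0,"ry":0,"rz":0,"claw":0.04}
    - {"tx":0,"ty":0,"tz":0.0005,"rx":0,"ry":0,"rz":0,"claw":0.04}
    - {"tx":0,"ty":0,"tz":0.015,"rx":0,"ry":0,"rz":0,"claw":0.04}
    - {"tx":0,"ty":0,"tz":0.05,"rx":0,"ry":0,"rz":0,"claw":0.04}
    - {"tx":0,"ty":0,"tz":0.1,"rx":0,"ry":0,"rz":0,"claw":0.04}
    - {"tx":0,"ty":0.03,"tz":0.14,"rx":0,"ry":0,"rz":0,"claw":0.04}
    - {"tx":0,"ty":0.06,"tz":0.17,"rx":0,"ry":0,"rz":0,"claw":0.04}
    - {"tx":0,"ty":0.06,"tz":0.17,"rx":0,"ry":0,"rz":0,"claw":0.04}
    - {"tx":0,"ty":0.06,"tz":0.17,"rx":0,"ry":0,"rz":0,"claw":0.04}

```text
clock: 27.55
eef_pos: [485.8, -123.0, 191.1]
tool_rot: [-3.14, -0.001, 3.116]
force: [0.2, -0.4, -0.8]
width: 40.2
```

```bash
python3 - <<'E'
from h import *
np.set_printoptions(precision=1,suppress=True)
s=read_state();print(s['eef_pos'],s['force'],s['width'])
c=calibration('wrist');im=snap('wrist','w12');t=snap('top','t12')
# bright plate regions in the wrist image -> rays to z
g=cv2.cvtColor(im,cv2.COLOR_RGB2HSV); m=((g[...,2]>175)&(g[...,1]<25)).astype(np.uint8)
m=cv2.morphologyEx(m,cv2.MORPH_CLOSE,np.ones((7,7)))
n,l,st,ce=cv2.connectedComponentsWithStats(m)
for i in range(1,n):
    if st[i,4]>1200:
        k=(l==i).astype(np.uint8);h=cv2.findContours(k,0,1)[0][0];b=cv2.boxPoints(cv2.minAreaRect(h))
        for z in(14,40): q=onz('wrist',b,z,c); print(st[i],z,q[:,:2].tolist().__repr__()[:0],q.mean(0),np.linalg.norm(q[0]-q[1]),np.linalg.norm(q[1]-q[2]))
E
```

```text
[ 485.8 -123.   191.1] [ 0.2 -0.4 -0.8] 40.178985903439575
[  118     0   442   323 59801] 14  [482.7  -4.5  14. ] 539.862390756444 518.8687777927628
[  118     0   442   323 59801] 40  [476.7 -13.9  40. ] 496.15296334882635 476.85907760743595
[    0    50   222   273 16549] 14  [ 485.1 -383.2   14. ] 237.81971261675378 336.7493966087686
[    0    50   222   273 16549] 40  [ 478.9 -361.9   40. ] 218.56487352681958 309.48481297106446
[ 422  164   77   90 4044] 14  [526.1  91.8  14. ] 111.02387652012096 90.47112708730364
[ 422  164   77   90 4044] 40  [516.5  74.6  40. ] 102.0349375713105 83.14622127868276
[ 183  173   79   56 3236] 14  [ 504.8 -184.4   14. ] 81.54740478935398 59.58232889958099
[ 183  173   79   56 3236] 40  [ 497.  -179.2   40. ] 74.94499937836484 54.758304251070214
[ 238  206   84  120 4902] 14  [ 592.4 -134.    14. ] 92.24233463562082 136.16299813082023
[ 238  206   84  120 4902] 40  [ 577.5 -132.8   40. ] 84.77402475017853 125.1386949300297
```

```bash
python3 -c "
from h import *
print(finish_job())"
```

```text
the job is handed in; nothing more can be done
None
```

The job is handed in at about 28 s of the 72 s allowed. By my checks, the rocking plate is in the tray and the sound one is on the slab. `finish_job()` gave no verdict.

**What I did:** I took both plates by their fins, lifted them off square to the slope, and laid them feet down on the slab. Contact forces at touchdown stayed under 10 N. I then pressed the notched corner of the plate at the slab's −y end, which came from the right-hand bay. That plate rocked, so I moved it into the tray and let go.

**How I identified the rocking plate:**
- **Force:** partway down, its corner gave way at about 0.5 N, against 0.1 N in free air. It then bottomed out at 6.5 N.
- **Image:** its features shifted by about 1–3 px between pressed and freed. The other plate's stayed mostly within 0.6 px.

I found the rocking plate on the first press, so I never pressed the other plate. That it is sound rests on it not moving in those images. One earlier tilt fit gave about 1–2° for it, which I took as measurement noise.

**Last checks:**
- **Sound plate:** it measured 102 × 83 mm at about (516, 75), flat on the slab and within the limits.
- **Rocking plate:** it was released at about (486, −183), where the tray centre is about (485, −182). It touched down at the tray-floor height, and its 82 mm width showed in the wrist image. Shadow spoiled its length in that image, and I had used up the picture viewer, so I did not see the final state by eye.
- **Gripper:** it stands clear at z = 191 mm.

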